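Pack the cookie stamps into their round tin

ROBOT

A 6-joint arm with a two-finger parallel gripper is mounted at the origin on a cart in front of the work surface, level with it; the furniture and walls round the work are solid. World frame = base frame: x ahead of the robot, y to its left, z up, the work surface at z = 0. Lengths are in m, angles in rad, forces in N, time in s.
With the tool pointing down it reaches from about 0.275 to 0.725 m from the base axis. Payload 5.6 kg.
Tool frame: the origin (TCP) lies midway between the tips of the shut fingers; the grasp point (between the pads) lies 19 mm behind it; z points along the fingers, y is the line along which they close (so a half turn about z gives the same grasp; the last joint's range is limited). The gripper opens to 85 mm and grips with 20 to 120 N. Pads are 22 mm wide; open, the fingers measure 114 mm over their backs; the gripper's body (76 mm by 85 mm) begins 54 mm behind the grasp point. The pads swing forward as they close: fully open they stand 13 mm farther back than shut.
Start: joints at [1.469, 0.255, 0.108, 0, -1.424, -0.285], TCP at [0.207, 0.509, 0.231] pointing down, gripper open.
Joint ranges: [-2.95, 2.95], [-1.21, 1.97], [-1.09, 1.5], [-2.87, 1.71], [-2.94, -0.07], [-3.05, 3.05]. Speed limits (rad/s): [2.57, 2.57, 3.14, 3.14, 3.14, 3.14].

INTERFACE

Orientations are given as a unit quaternion [w, x, y, z].
In Python, from workcell import env gives the robot as it stands. The module is installed in compiled form; this text tells all that it offers.
- The arm moves only by the tool jog_arm, never from a script. Its argument "targets" is a list of rows, each an object with "linear": the shift along the tool's x, y, z normalised to -1 to 1, where 1 is 750 mm, a list of three; "delta_rot": the turn, a rotation vector about the tool's x, y, z normalised to -1 to 1, where 1 is pi/4 rad, a list of three; "grip": the closure, from -1 (fully open) to 1 (shut), so that 0 is half open. A call has 1 to 12 rows; each row shifts and turns the commanded pose from where the row before left it, along the tool's axes as they then stand; what a row does not reach is not made up. A row lasts 1/8 s, in which the tool goes at most 62.5 mm and 10.7 degrees, less where a joint would pass 70% of its speed; a pose out of reach is approached as far as the arm can. A call with a number of a shift or a turn outside -1 to 1 is refused whole. A call with a gripper value outside its range is refused whole. The fingers move at their own pace and stop on an object; "squeeze" is the grip in N (left out, the last holds). Time passes only in rows, so rows that do not move let the fingers close. It gives the time, the measured TCP pose, the force, the opening and the grip force at its end, in the units of the state.
- env.sense(): the state, without advancing time (a new reading comes with each control period).
- env.grab_frame(name): name is "scene" or "top"; returns the picture (480x640x3 uint8, blue, green, red); there is no depth.
- env.get_calibration(name): a dict with "camera_matrix" (3x3 intrinsics, pixels), "rvec" (rotation vector, rad) and "tvec" (3), from world to camera coordinates, as OpenCV has them. Camera axes: x right, y down, z forward; pixel columns grow to the right and rows downward; lengths in m; the calibration is good to about 2 mm. A picture is of the moment at which its call begins. get_calibration takes no time and is no camera call.
- env.close_job(): hands the job in; it is judged then, once.
Trained networks look in the newest picture that a camera, given by its name, has taken for a name from the list of things; names that differ only in an ending like _2 or _b are one class to them, and where a whole thing is asked for, a point or a joint stands for the part that bears it (a point fixed in the world has none). Each returns a list of dicts, best first, with "p" (0 to 1); they miss things now and then, are a little off and sometimes report something else, mostly with a low value. They report only what shows in the picture. A call takes as long as a camera call. They do not tell look-alikes from the thing itself.
- env.cut_out(thing, camera): "region" (480x640 bool, what is visible of it) and "bbox" ([left, top, width, height] in pixels, round what is visible of it).
The state is a dict: "t": time; "joints": joint angles; "dq": joint speeds; "tau": joint torques, N m; "eef_pos": TCP position; "orientation": TCP orientation; "contact_force": force on the tool from outside, world axes, zero at the start; "torque": the same for the moment, N m; "opening": finger opening in m; "gripper_force": force on a finger pad.
Only numpy, scipy, OpenCV 4.12 (cv2) and the standard library are available. Lean on these libraries where they do the work, as an engineer would, in place of code of your own. Each camera call takes 0.05 s, during which the arm holds its last target. There are 200 camera calls.

TASK

Put the cookie stamps away: stand all of them upright and flat on the floor of the round tin, packed honeycomb fashion with one in the middle and the others in a ring round it. Then lay the round wooden board flat on top of them inside the tin, and finally put the domed lid squarely on, fully down on the rim. Leave the espresso cup and the kitchen timer standing where they are.

Things in the scene. Friction and masses are not known exactly. Their poses are not given: they have to be found in the camera images.
- tin_floor (a point): centre of the inner floor of the open round aluminium tin, which is fixed to the worktop. Outer width 175 mm, inner width 167 mm, height 64 mm, floor 4 mm thick (this point is 4 mm above the worktop); the walls stand 60 mm above the floor. Room: a microwave stands beyond x = 0.59 for y above 0.14, wall cabinets hang 0.45 m up beyond x = 0.6, a side wall is at y = -0.5.
- stamp1: one of 5 to 7 alike wooden cookie stamps (may be absent), 50 mm tall, 90 g, upright. Disc 52 mm wide, 14 mm thick, bevelled lower edge; spool handle: waist 18 mm wide from 14 to 44 mm up (root flares a little), cap 26 mm wide from 44 to 50 mm. Origin: centre of underside, z up. Seven just fit side by side in the tin: one in the middle, six round it, 55 mm between centres.
- stamp2: one of 5 to 7 alike wooden cookie stamps (may be absent), 50 mm tall, 90 g, upright. Disc 52 mm wide, 14 mm thick, bevelled lower edge; spool handle: waist 18 mm wide from 14 to 44 mm up (root flares a little), cap 26 mm wide from 44 to 50 mm. Origin: centre of underside, z up. Seven just fit side by side in the tin: one in the middle, six round it, 55 mm between centres.
- stamp3: one of 5 to 7 alike wooden cookie stamps (may be absent), 50 mm tall, 90 g, upright. Disc 52 mm wide, 14 mm thick, bevelled lower edge; spool handle: waist 18 mm wide from 14 to 44 mm up (root flares a little), cap 26 mm wide from 44 to 50 mm. Origin: centre of underside, z up. Seven just fit side by side in the tin: one in the middle, six round it, 55 mm between centres.
- stamp4: one of 5 to 7 alike wooden cookie stamps (may be absent), 50 mm tall, 90 g, upright. Disc 52 mm wide, 14 mm thick, bevelled lower edge; spool handle: waist 18 mm wide from 14 to 44 mm up (root flares a little), cap 26 mm wide from 44 to 50 mm. Origin: centre of underside, z up. Seven just fit side by side in the tin: one in the middle, six round it, 55 mm between centres.
- stamp5: one of 5 to 7 alike wooden cookie stamps (may be absent), 50 mm tall, 90 g, upright. Disc 52 mm wide, 14 mm thick, bevelled lower edge; spool handle: waist 18 mm wide from 14 to 44 mm up (root flares a little), cap 26 mm wide from 44 to 50 mm. Origin: centre of underside, z up. Seven just fit side by side in the tin: one in the middle, six round it, 55 mm between centres.
- stamp6: one of 5 to 7 alike wooden cookie stamps (may be absent), 50 mm tall, 90 g, upright. Disc 52 mm wide, 14 mm thick, bevelled lower edge; spool handle: waist 18 mm wide from 14 to 44 mm up (root flares a little), cap 26 mm wide from 44 to 50 mm. Origin: centre of underside, z up. Seven just fit side by side in the tin: one in the middle, six round it, 55 mm between centres.
- stamp7: one of 5 to 7 alike wooden cookie stamps (may be absent), 50 mm tall, 90 g, upright. Disc 52 mm wide, 14 mm thick, bevelled lower edge; spool handle: waist 18 mm wide from 14 to 44 mm up (root flares a little), cap 26 mm wide from 44 to 50 mm. Origin: centre of underside, z up. Seven just fit side by side in the tin: one in the middle, six round it, 55 mm between centres.
- board: round pale wooden board, 158 mm wide, 9 mm thick, 140 to 260 g, lying flat on the worktop; spool handle in the middle of its upper side: waist 18 mm wide from 9 to 39 mm above the underside, cap 26 mm wide from 39 to 45 mm. Origin: centre of underside, z up. In the tin it rests on the stamps' caps, its underside 50 mm above the tin's floor.
- lid: domed aluminium lid, 188 mm wide, 210 to 390 g, standing on its open side. Dome top 56 mm above its lower edge; on it a dark wooden spool handle: waist 18 mm wide from 56 to 86 mm, cap 26 mm wide to 92 mm. Its 12 mm skirt (inner width 182 mm) slips over the tin until a ledge rests on the rim, lower edge 48 mm above the tin's floor. Origin: centre of lower edge, z up.
- cup: white espresso cup with a handle, 60x84x50 mm, a bystander standing among the stamps; origin: centre of the underside.
- timer: red and white round kitchen timer, 63x63x47 mm, a bystander standing among the stamps; origin: centre of the underside.
Not all that is in view belongs to the job. Leave any purple look-alike of the lid alone.

How it is judged:
By the outcome, as a careful person would: the job done as asked, in the order asked, and still so for the second after the job is handed in, with the robot touching nothing.
Of stamp1, stamp2, stamp3, stamp4, stamp5, stamp6, stamp7 only 5 to 7 are there at a start; the rules pass over those that are not, and their reading is None.
At some moment in a run one of stamp1, stamp2, stamp3, stamp4, stamp5, stamp6, stamp7 may be knocked a few centimetres aside while the robot is not near it.
Once in a run the grip may slacken for a moment while it holds something.
It also fails if it takes over 210 s, if anything falls off the work surface, if the arm or the gripper's body presses on something with over 40 N, if the wrist force passes 120 N, or if a joint passes its speed limit or range.

## Working session

There is one attempt and no reset: what is moved stays moved. The work goes in short steps, Python scripts to look and compute and a tool call to move; the robot and the scene stay as the last step left them, time stands still between calls to the robot, and variables do not carry over. Pictures are saved under pics/ and viewed, at most 17 in all, crops included, and the job is handed in when it is done.

Besides the shell and the picture viewer there is one more tool, called after ">>>" as name(argument=value, ...) on one line, values as JSON. jog_arm: Moves the arm, as the interface text tells. Its arguments: {"type":"object","properties":{"targets":{"type":"array"},"squeeze":{"type":"number"}},"required":["targets"]}

```bash
mkdir -p pics; ls; cat > h.py <<'E'
import numpy as np, cv2
from workcell import env
def cal(c):
    k=env.get_calibration(c);return np.array(k['camera_matrix'],float),cv2.Rodrigues(np.array(k['rvec'],float))[0],np.array(k['tvec'],float).ravel()
def onplane(c,u,v,z):
    K,R,t=cal(c);d=R.T@np.linalg.solve(K,[u,v,1.]);o=-R.T@t
    return o+d*(z-o[2])/d[2]
def proj(c,P):
    K,R,t=cal(c);p=K@(R@np.array(P,float)+t);return p[:2]/p[2]
E
python3 - <<'E'
from h import *
s=env.sense();print(s)
for c in('scene','top'):
    im=env.grab_frame(c);cv2.imwrite(f'pics/{c}0.png',im);K,R,t=cal(c);print(c,K[0,0],-R.T@t,R[2])
E
```

```text
pics
{'t': 0.0, 'joints': array([ 1.46858021e+00,  2.55787686e-01,  1.06996254e-01, -4.73386219e-04,
       -1.42389647e+00, -2.84604929e-01]), 'dq': array([ 0.00044825, -0.00041378, -0.0007941 ,  0.00205498, -0.00016982,
        0.00070846]), 'tau': array([-5.85656944e-04, -3.86632454e+01,  2.37942356e+01,  5.36499470e+00,
       -6.04999877e-03, -1.60481557e-05]), 'eef_pos': array([0.20724208, 0.50892655, 0.23037126]), 'orientation': array([ 9.63175348e-04,  9.81347249e-01, -1.92241065e-01, -1.47007316e-04]), 'contact_force': array([0.29890785, 0.19115338, 0.02471812]), 'torque': array([-0.01245404, -0.0036989 , -0.0551548 ]), 'gripper_force': 0.0, 'opening': 0.08532103282243496}
scene 598.7959771969391 [-0.31355245  1.30218219  0.68542578] [ 0.49789161 -0.76346521 -0.41136944]
top 445.2406422423081 [0.11287365 0.13336046 1.48743054] [ 0.2341013  -0.01161969 -0.97214277]
```

View pics/top0.png

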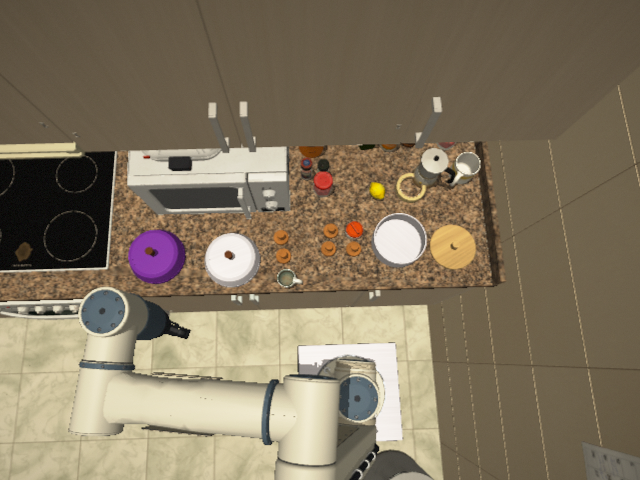

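View pics/scene0.png

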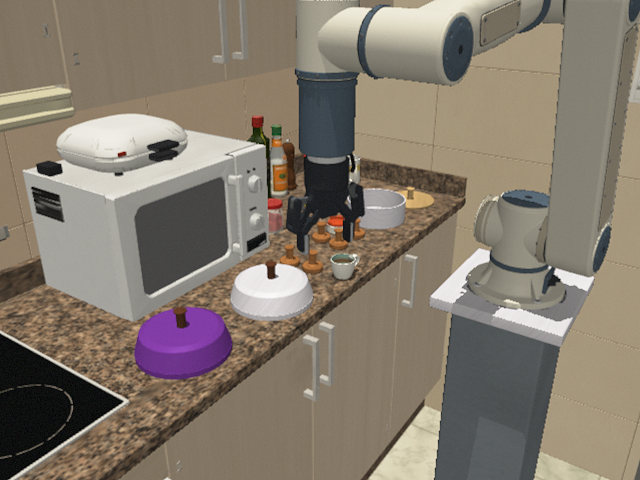

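```bash
python3 - <<'E'
from h import *
for n in('stamp1','board','lid','tin_floor','cup','timer'):
    for c in('top','scene'):
        for d in env.cut_out(n,c):
            r=d['region'];ys,xs=np.nonzero(r);print(n,c,round(d['p'],2),d['bbox'],r.sum(),'cen',xs.mean().round(1),ys.mean().round(1))
E
```

```text
stamp1 top 0.66 [320.3, 241.6, 16.9, 12.5] 168 cen 327.9 247.7
stamp1 top 0.66 [277.0, 249.7, 16.0, 12.2] 164 cen 282.7 255.6
stamp1 top 0.56 [345.0, 243.6, 14.9, 16.0] 197 cen 352.5 248.3
stamp1 top 0.5 [270.7, 230.7, 18.8, 13.7] 192 cen 280.0 237.0
stamp1 top 0.5 [323.1, 225.5, 12.0, 14.4] 173 cen 330.2 230.6
stamp1 scene 0.8 [308.8, 216.6, 21.4, 23.5] 259 cen 320.9 234.2
stamp1 scene 0.8 [301.2, 249.4, 22.0, 28.8] 332 cen 311.9 264.3
stamp1 scene 0.79 [280.8, 244.2, 19.9, 25.0] 301 cen 289.9 256.8
stamp1 scene 0.72 [329.3, 231.1, 16.3, 16.7] 246 cen 338.2 240.8
stamp1 scene 0.48 [352.7, 219.3, 9.2, 19.8] 124 cen 358.4 231.3
board top 0.7 [427.1, 226.5, 50.0, 42.5] 1631 cen 452.0 246.5
board scene 0.93 [397.4, 187.5, 38.8, 21.4] 507 cen 416.8 199.4
lid top 0.86 [128.7, 232.0, 56.8, 51.3] 2513 cen 156.1 256.2
lid top 0.58 [205.9, 234.2, 55.1, 54.5] 2282 cen 231.3 259.6
lid scene 0.98 [233.4, 259.6, 79.9, 61.2] 3832 cen 271.1 292.4
lid scene 0.6 [130.5, 307.4, 105.3, 72.8] 5625 cen 182.4 343.7
tin_floor top 0.79 [370.0, 214.6, 54.5, 50.9] 2303 cen 398.2 239.5
tin_floor top 0.29 [274.1, 229.9, 13.9, 14.6] 150 cen 280.5 236.9
tin_floor scene 0.85 [346.8, 188.4, 61.0, 39.8] 1564 cen 382.1 208.9
tin_floor scene 0.44 [401.5, 188.0, 33.6, 21.9] 537 cen 417.2 199.3
cup top 0.77 [274.0, 272.5, 28.3, 15.1] 316 cen 286.8 277.9
cup top 0.36 [204.6, 234.8, 56.8, 55.1] 2428 cen 231.7 259.3
cup scene 0.9 [329.4, 255.4, 29.7, 25.2] 561 cen 344.1 265.1
timer top 0.66 [343.9, 220.5, 21.0, 19.3] 285 cen 353.1 230.0
timer top 0.28 [322.4, 219.8, 13.9, 22.4] 169 cen 329.6 230.0
timer scene 0.71 [323.1, 215.9, 20.7, 15.8] 236 cen 334.3 223.5
```

The top view shows five orange stamps at (282,255), (281,237), (330,230), (328,248) and (353,248). The timer is at (354,229), the cup at (287,278), the tin at (399,240) and the board at (453,246). There are two lids: silver at (231,259) and purple at (157,256). Silver fits "aluminium" and purple is the look-alike. I'll confirm this in one enlarged crop.

```bash
cat >> h.py <<'E'
def sil(c,P,secs,shape=(480,640),S=4):
    "mask (float) of a solid of revolution standing at P; secs = [(z0,r0,z1,r1)]"
    m=np.zeros((shape[0]*S,shape[1]*S),np.uint8);K,R,t=cal(c);a=np.linspace(0,2*np.pi,40)
    for z0,r0,z1,r1 in secs:
        q=np.array([[P[0]+r*np.cos(b),P[1]+r*np.sin(b),P[2]+z] for z,r in((z0,r0),(z1,r1)) for b in a])
        p=(K@(R@q.T+t[:,None]));p=(p[:2]/p[2]).T
        cv2.fillConvexPoly(m,cv2.convexHull(((p+.5)*S).round().astype(np.int32)),255)
    return m
STAMP=[(0,.024,.002,.026),(.002,.026,.014,.026),(.014,.009,.044,.009),(.044,.013,.05,.013)]
BOARD=[(0,.079,.009,.079),(.009,.009,.039,.009),(.039,.013,.045,.013)]
LID=[(0,.094,.012,.094),(.012,.094,.056,.05),(.056,.009,.086,.009),(.086,.013,.092,.013)]
TIN=[(0,.0875,.064,.0875)]
def fit(c,mask,x,y,secs,z=0):
    "xy such that silhouette centroid equals mask centroid"
    ys,xs=np.nonzero(mask);g=np.array([xs.mean(),ys.mean()])
    def cen(x,y):
        M=cv2.moments(sil(c,(x,y,z),secs),True);return np.array([M['m10'],M['m01']])/M['m00']/4-.5+.125
    p=np.array([x,y])
    for _ in range(4):
        c0=cen(*p);h=.02;J=np.c_[(cen(p[0]+h,p[1])-c0)/h,(cen(p[0],p[1]+h)-c0)/h]
        p=p+np.linalg.solve(J,g-c0)
    A=cv2.moments(sil(c,(p[0],p[1],z),secs),True)['m00']/16
    return p,A,len(xs)
E
python3 - <<'E'
from h import *
im=cv2.imread('pics/top0.png');sc=cv2.imread('pics/scene0.png')
a=cv2.resize(im[210:295,110:480],None,fx=2.1,fy=2.1,interpolation=cv2.INTER_CUBIC)
b=cv2.resize(sc[175:385,125:445],None,fx=2.0,fy=2.0,interpolation=cv2.INTER_CUBIC)
o=np.zeros((a.shape[0]+b.shape[0],800,3),np.uint8);o[:a.shape[0],:a.shape[1]]=a;o[a.shape[0]:,:b.shape[1]]=b
cv2.imwrite('pics/crop1.png',o[:600])
hsv=cv2.cvtColor(im,cv2.COLOR_BGR2HSV)
for u,v in((282,255),(281,237),(330,230),(328,248),(353,248),(354,229)):print(hsv[v-1:v+2,u-1:u+2].reshape(-1,3).mean(0))
for n,secs in(('stamp1',STAMP),('board',BOARD),('lid',LID),('tin_floor',TIN)):
  for c in('top','scene'):
    for d in env.cut_out(n,c):
      if d['p']<.4: continue
      ys,xs=np.nonzero(d['region']);g=onplane(c,xs.mean(),ys.mean(),.02)
      p,A,N=fit(c,d['region'],g[0],g[1],secs);print(n,c,round(d['p'],2),p.round(4),A.round(),N)
E
```

```text
[ 14.11111111 185.22222222 188.77777778]
[ 14.11111111 183.22222222 144.11111111]
[ 14.33333333 183.88888889 155.88888889]
[ 14.22222222 185.33333333 177.33333333]
[ 14.22222222 185.22222222 179.66666667]
[  8.22222222 220.33333333 195.77777778]Traceback (most recent call last):
  File "<stdin>", line 14, in <module>
AttributeError: 'float' object has no attribute 'round'
```

View pics/crop1.png

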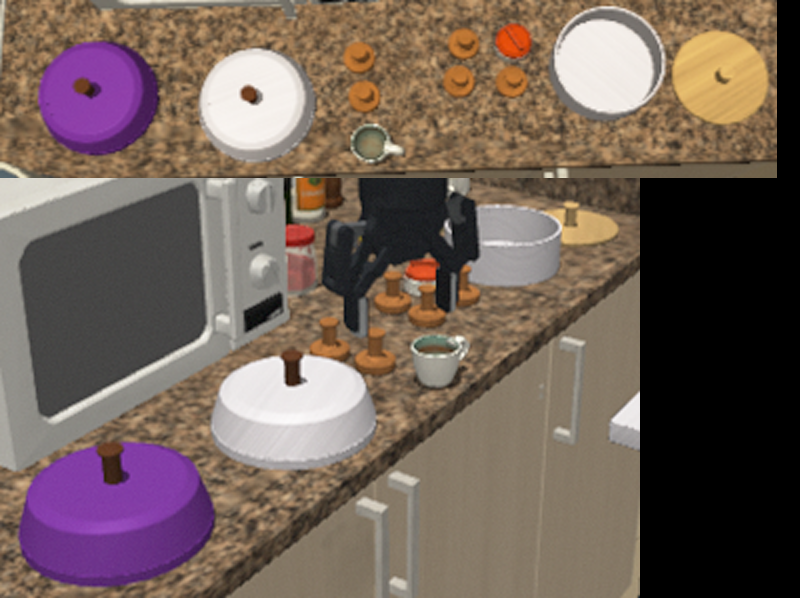

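The crop shows the silver lid at (250,100), top part of the crop, next to the purple look-alike at (98,95). It also shows five stamps, the red timer, the cup, the tin and the board. I'll use the silver lid.

```bash
cat >> h.py <<'E'
def stamps(c,im):
    hsv=cv2.cvtColor(im,cv2.COLOR_BGR2HSV);m=cv2.inRange(hsv,(10,150,70),(18,225,255))
    n,L,st,ce=cv2.connectedComponentsWithStats(m);out=[]
    for i in range(1,n):
        if 80<st[i,4]<500:
            g=onplane(c,ce[i][0],ce[i][1],.015)
            if .2<g[0]<.8 and -.4<g[1]<.7:
                p,A,N=fit(c,L==i,g[0],g[1],STAMP);out.append((p.round(4),st[i].tolist(),float(A)))
    return out
E
python3 - <<'E'
from h import *
for c in('top','scene'):
  for s in stamps(c,cv2.imread(f'pics/{c}0.png')):print(c,*s)
for n,secs in(('board',BOARD),('lid',LID),('tin_floor',TIN)):
  for c in('top','scene'):
    for d in env.cut_out(n,c):
      if d['p']<.4: continue
      ys,xs=np.nonzero(d['region']);g=onplane(c,xs.mean(),ys.mean(),.02)
      p,A,N=fit(c,d['region'],g[0],g[1],secs);print(n,c,round(d['p'],2),p.round(4),round(A),N)
E
```

```text
top [0.5325 0.0399] [323, 223, 15, 15, 175] 190.5
top [0.5139 0.2114] [274, 230, 15, 15, 178] 192.4375
top [0.4693 0.0501] [321, 241, 15, 15, 179] 195.25
top [ 0.466  -0.0352] [346, 241, 15, 16, 179] 196.0
top [0.4481 0.2044] [276, 248, 15, 16, 184] 196.1875
scene [ 0.4568 -0.0415] [354, 219, 11, 20, 117] 267.9375
scene [0.4989 0.0404] [312, 222, 36, 28, 436] 280.6875
scene [0.5163 0.2007] [280, 245, 20, 21, 221] 331.375
scene [0.4473 0.1994] [303, 250, 20, 23, 275] 348.125
board top 0.7 [ 0.4651 -0.3755] 1671 1631
board scene 0.93 [ 0.4436 -0.3965] 812 507
lid top 0.86 [0.46   0.6359] 2432 2513
lid top 0.58 [0.4407 0.3803] 2411 2282
lid scene 0.98 [0.4475 0.3641] 3430 3832
lid scene 0.6 [0.4673 0.6211] 5017 5625
tin_floor top 0.79 [ 0.4866 -0.1853] 2368 2303
tin_floor scene 0.85 [ 0.4665 -0.1997] 2142 1564
tin_floor scene 0.44 [ 0.4148 -0.3344] 1944 537
```

```bash
cat >> h.py <<'E'
def tri(ut,us):
    A=[];b=[]
    for c,u in(('top',ut),('scene',us)):
        K,R,t=cal(c);P=K@np.c_[R,t];
        for i in(0,1):
            r=u[i]*P[2]-P[i];A.append(r[:3]);b.append(-r[3])
    A=np.array(A);b=np.array(b);x=np.linalg.lstsq(A,b,rcond=None)[0];return x,np.abs(A@x-b).max()
def overlay(c,im,items,box,f):
    x0,y0,x1,y1=box;o=cv2.resize(im[y0:y1,x0:x1],None,fx=f,fy=f,interpolation=cv2.INTER_CUBIC)
    a=np.linspace(0,2*np.pi,60)
    for P,secs in items:
        for z0,r0,z1,r1 in secs:
            for z,r in((z0,r0),(z1,r1)):
                q=np.array([proj(c,(P[0]+r*np.cos(b),P[1]+r*np.sin(b),P[2]+z)) for b in a])
                cv2.polylines(o,[((q-[x0,y0]+.5)*f).round().astype(np.int32)],True,(0,255,0),1)
    return o
E
python3 - <<'E'
from h import *
print('lidcap',tri((229,254.3),(270.5,263.5)))
it=[((x,y,0),[STAMP[1],STAMP[3]]) for x,y in((.5325,.0399),(.5139,.2114),(.4693,.0501),(.466,-.0352),(.4481,.2044))]
it+=[((.4651,-.3755,0),[BOARD[0],BOARD[2]]),((.4407,.3803,0),[LID[0],LID[3]]),((.4866,-.1853,0),[TIN[0]])]
a=overlay('top',cv2.imread('pics/top0.png'),it,(195,205,485,295),2.75)
b=overlay('scene',cv2.imread('pics/scene0.png'),it,(225,180,445,325),2.4)
o=np.zeros((a.shape[0]+b.shape[0],800,3),np.uint8);o[:a.shape[0],:a.shape[1]]=a[:,:800];o[a.shape[0]:,:b.shape[1]]=b
cv2.imwrite('pics/ov1.png',o[:600])
E
```

```text
lidcap (array([0.43842478, 0.3739577 , 0.09107864]), np.float64(0.15662229791624327))Traceback (most recent call last):
  File "<stdin>", line 6, in <module>
  File "h.py", line 55, in overlay
    q=np.array([proj(c,(P[0]+r*np.cos(b),P[1]+r*np.sin(b),P[2]+z)) for b in a])
                ~~~~^^^^^^^^^^^^^^^^^^^^^^^^^^^^^^^^^^^^^^^^^^^^^^
  File "h.py", line 9, in proj
    K,R,t=cal(c);p=K@(R@np.array(P,float)+t);return p[:2]/p[2]
          ~~~^^^
  File "h.py", line 4, in cal
    k=env.get_calibration(c);return np.array(k['camera_matrix'],float),cv2.Rodrigues(np.array(k['rvec'],float))[0],np.array(k['tvec'],float).ravel()
ValueError: time passes only in moves, steps and waits
```

```bash
sed -i 's/^def cal(c):/from functools import lru_cache\n@lru_cache(None)\ndef cal(c):/' h.py
python3 - <<'E'
from h import *
it=[((x,y,0),[STAMP[1],STAMP[3]]) for x,y in((.5325,.0399),(.5139,.2114),(.4693,.0501),(.466,-.0352),(.4481,.2044))]
it+=[((.4651,-.3755,0),[BOARD[0],BOARD[2]]),((.4407,.3803,0),[LID[0],LID[3]]),((.4866,-.1853,0),[TIN[0]])]
a=overlay('top',cv2.imread('pics/top0.png'),it,(195,205,485,295),2.75)
b=overlay('scene',cv2.imread('pics/scene0.png'),it,(225,180,445,325),2.4)
o=np.zeros((a.shape[0]+b.shape[0],800,3),np.uint8);o[:a.shape[0],:a.shape[1]]=a[:,:800];o[a.shape[0]:,:b.shape[1]]=b
cv2.imwrite('pics/ov1.png',o[:600]);print(env.sense()['t'])
E
```

```text
1.05
```

View pics/ov1.png

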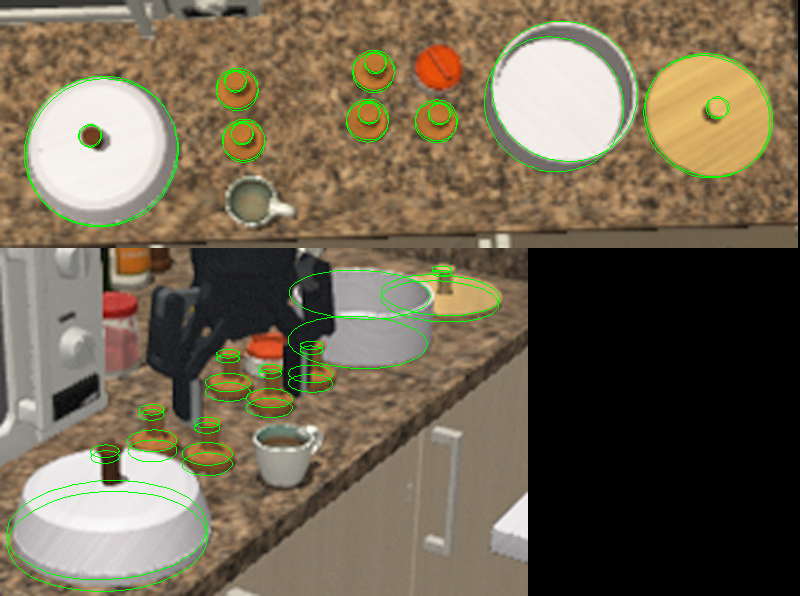

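In the overlay the model rings fit the top view to about a pixel. In the scene view they sit about 2 px left, so calibration error is a few mm. I'll move the arm to the tin side so both views are clear.

>>> jog_arm(targets=[{"linear": [0, 0, -0.03], "delta_rot": [0, 0, -0.165], "grip": 0}, {"linear": [0, 0, -0.03], "delta_rot": [0, 0, -0.165], "grip": 0}, {"linear": [0, 0, -0.02], "delta_rot": [0, 0, -0.165], "grip": 0}, {"linear": [0.07, 0.03, 0], "delta_rot": [0, 0, 0], "grip": 0}, {"linear": [0.07, 0.04, 0], "delta_rot": [0, 0, 0], "grip": 0}, {"linear": [0.04, 0.06, 0], "delta_rot": [0, 0, 0], "grip": 0}, {"linear": [0, 0.08, 0], "delta_rot": [0, 0, 0], "grip": 0}, {"linear": [0, 0.08, 0], "delta_rot": [0, 0, 0], "grip": 0}, {"linear": [0, 0.08, 0], "delta_rot": [0, 0, 0], "grip": 0}, {"linear": [0, 0.08, 0], "delta_rot": [0, 0, 0], "grip": 0}, {"linear": [0, 0.08, 0], "delta_rot": [0, 0, 0], "grip": 0}, {"linear": [0, 0.08, 0], "delta_rot": [0, 0, 0], "grip": 0}])

```text
t: 2.55
eef_pos: [0.3429, 0.0503, 0.2917]
orientation: [-0.0, 1.0, 0.001, 0.001]
contact_force: [1.7, -0.2, 0.7]
opening: 0.043
gripper_force: 0.0
```

>>> jog_arm(targets=[{"linear": [0, 0.08, 0], "delta_rot": [0, 0, 0], "grip": 0}, {"linear": [0, 0.08, 0], "delta_rot": [0, 0, 0], "grip": 0}, {"linear": [0, 0.08, 0], "delta_rot": [0, 0, 0], "grip": 0}, {"linear": [0, 0.08, 0], "delta_rot": [0, 0, 0], "grip": 0}, {"linear": [0, 0.08, 0], "delta_rot": [0, 0, 0], "grip": 0}, {"linear": [0, 0.0, 0], "delta_rot": [0, 0, 0], "grip": 0}])

```text
t: 3.3
eef_pos: [0.3428, -0.2513, 0.2905]
orientation: [-0.0, 1.0, -0.003, -0.001]
contact_force: [0.2, 1.2, -0.3]
opening: 0.0428
gripper_force: 0.0
```

```bash
cat >> h.py <<'E'
from scipy.optimize import minimize
def iou_err(c,m,P,secs,B=14):
    "1-IoU of model silhouette with mask"
    s=cv2.resize(sil(c,P,secs),None,fx=.25,fy=.25,interpolation=cv2.INTER_AREA).astype(float)/255
    m=m.astype(float);return 1-np.minimum(s,m).sum()/np.maximum(s,m).sum()
def iou_fit(views,x,y,secs,z=0):
    f=lambda p:sum(iou_err(c,m,(p[0],p[1],z),secs) for c,m in views)
    r=minimize(f,[x,y],method='Nelder-Mead',options=dict(initial_simplex=[[x,y],[x+.006,y],[x,y+.006]],xatol=3e-4,fatol=1e-4,maxiter=40));return r.x.round(4),round(r.fun,3)
E
cat > meas.py <<'E'
from h import *
import sys
s=env.sense();print(round(s['t'],2),s['eef_pos'].round(4),s['orientation'].round(4),s['opening'].round(4))
im={c:env.grab_frame(c) for c in('top','scene')}
for c in im:cv2.imwrite(f'pics/{c}_{sys.argv[1]}.png',im[c])
for n,secs,sc in(('stamp1',STAMP,1),('tin_floor',TIN,1),('board',BOARD,1),('lid',LID,1)):
  if n not in sys.argv[2:]:continue
  D={c:[d for d in env.cut_out(n,c) if d['p']>.35] for c in im};k=[]
  for c in im:
    for d in D[c]:
      ys,xs=np.nonzero(d['region']);g=onplane(c,xs.mean(),ys.mean(),.02);p,A,N=fit(c,d['region'],g[0],g[1],secs)
      p,e=iou_fit([(c,d['region'])],p[0],p[1],secs);print(n,c,round(d['p'],2),p,e,[round(v) for v in d['bbox']])
E
python3 meas.py 1 stamp1 tin_floor board lid
```

```text
Traceback (most recent call last):
  File "meas.py", line 3, in <module>
    s=env.sense();print(round(s['t'],2),s['eef_pos'].round(4),s['orientation'].round(4),s['opening'].round(4))
                                                                                        ^^^^^^^^^^^^^^^^^^
AttributeError: 'float' object has no attribute 'round'
```

```bash
sed -i "s/s\['opening'\].round(4)/round(s['opening'],4)/" meas.py; python3 meas.py 1 stamp1 tin_floor board lid
```

```text
3.3 [ 0.3428 -0.2513  0.2905] [-0.      1.     -0.0027 -0.001 ] 0.0428
stamp1 top 0.76 [0.4506 0.2064] 0.165 [278, 249, 12, 14]
stamp1 top 0.74 [0.47   0.0514] 0.067 [321, 240, 16, 16]
stamp1 top 0.53 [0.5133 0.2143] 0.279 [275, 230, 14, 14]
stamp1 top 0.47 [ 0.4672 -0.0351] 0.23 [345, 246, 14, 11]
stamp1 top 0.45 [0.5335 0.0414] 0.071 [322, 222, 16, 16]
stamp1 scene 0.89 [0.4462 0.202 ] 0.076 [302, 249, 21, 28]
stamp1 scene 0.79 [0.5322 0.0321] 0.166 [314, 220, 19, 20]
stamp1 scene 0.65 [ 0.4631 -0.041 ] 0.168 [348, 220, 16, 21]
stamp1 scene 0.61 [0.515 0.203] 0.213 [282, 243, 18, 26]
stamp1 scene 0.59 [0.4681 0.0445] 0.143 [327, 231, 20, 18]
tin_floor top 0.69 [ 0.49   -0.1252] 0.724 [370, 221, 22, 41]
tin_floor scene 0.63 [ 0.4819 -0.1898] 0.052 [349, 187, 60, 41]
board scene 0.95 [ 0.4603 -0.384 ] 0.373 [401, 186, 35, 26]
lid top 0.57 [0.4604 0.6371] 0.033 [128, 231, 57, 51]
lid scene 0.95 [0.4616 0.6258] 0.106 [134, 306, 99, 76]
lid scene 0.73 [0.4412 0.3686] 0.113 [234, 260, 80, 64]
```

>>> jog_arm(targets=[{"linear": [0.041, -0.071, 0], "delta_rot": [0, 0, 0], "grip": 0}, {"linear": [0.041, -0.071, 0], "delta_rot": [0, 0, 0], "grip": 0}, {"linear": [0.041, -0.071, 0], "delta_rot": [0, 0, 0], "grip": 0}, {"linear": [0.041, -0.071, 0], "delta_rot": [0, 0, 0], "grip": 0}, {"linear": [0, 0, 0.07], "delta_rot": [0, 0, 0], "grip": 0}, {"linear": [0, 0, 0.07], "delta_rot": [0, 0, 0], "grip": 0}, {"linear": [0, 0, 0.07], "delta_rot": [0, 0, 0], "grip": 0}, {"linear": [0, 0, 0.05], "delta_rot": [0, 0, 0], "grip": 0}, {"linear": [0, 0, 0.0], "delta_rot": [0, 0, 0], "grip": 0}, {"linear": [0, 0, 0.0], "delta_rot": [0, 0, 0], "grip": 0}])

```text
t: 5.05
eef_pos: [0.4679, -0.0344, 0.0981]
orientation: [0.0, 1.0, 0.001, 0.001]
contact_force: [-0.0, 0.6, 1.0]
opening: 0.0428
gripper_force: 0.0
```

```bash
python3 - <<'E'
from h import *
s=env.sense();p=s['eef_pos'];print(p)
a=env.grab_frame('top');b=env.grab_frame('scene')
ring=[((p[0],p[1],z),[(0,.013,0,.013)]) for z in(.044,.05)]+[((p[0],p[1],p[2]),[(0,.003,0,.003)])]
A=overlay('top',a,ring,(310,200,400,290),4.4);B=overlay('scene',b,ring,(300,170,400,260),4.4)
n=min(A.shape[0],B.shape[0]);cv2.imwrite('pics/c2.png',np.hstack([A[:n],B[:n,:400]]))
E
```

```text
[ 0.46785253 -0.03437615  0.09807322]
```

View pics/c2.png

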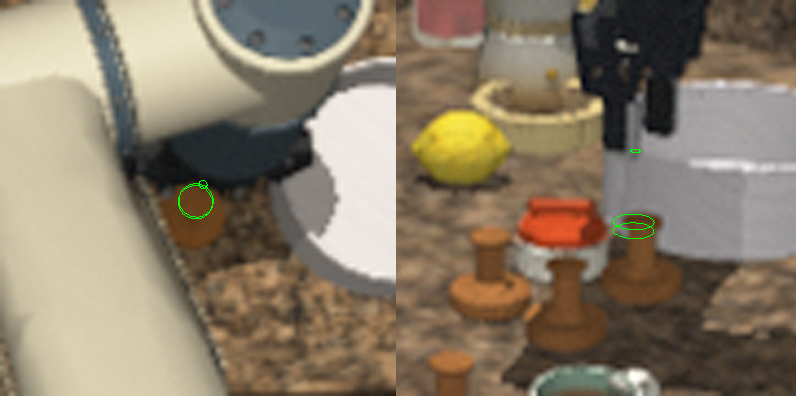

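The TCP mark sits midway between the fingertips in the scene view at about (637,150). The stamp cap at (641,222) is about 4 mm further toward −y, so I'll correct that and go down.

>>> jog_arm(targets=[{"linear": [-0.003, 0.006, 0.04], "delta_rot": [0, 0, 0], "grip": 0}, {"linear": [0, 0, 0.04], "delta_rot": [0, 0, 0], "grip": 0}, {"linear": [0, 0, 0.027], "delta_rot": [0, 0, 0], "grip": 0}, {"linear": [0, 0, 0], "delta_rot": [0, 0, 0], "grip": 0}, {"linear": [0, 0, 0], "delta_rot": [0, 0, 0], "grip": 0}, {"linear": [0, 0, 0], "delta_rot": [0, 0, 0], "grip": 1}, {"linear": [0, 0, 0], "delta_rot": [0, 0, 0], "grip": 1}, {"linear": [0, 0, 0], "delta_rot": [0, 0, 0], "grip": 1}, {"linear": [0, 0, 0], "delta_rot": [0, 0, 0], "grip": 1}], squeeze=60)

```text
t: 6.28
eef_pos: [0.4657, -0.0388, 0.0175]
orientation: [-0.0, 1.0, 0.001, 0.002]
contact_force: [-0.2, 1.1, 5.8]
opening: 0.0229
gripper_force: 58.3
```

>>> jog_arm(targets=[{"linear": [0, 0, -0.006], "delta_rot": [0, 0, 0], "grip": 0}, {"linear": [0, 0, 0], "delta_rot": [0, 0, 0], "grip": 0}, {"linear": [0, 0, 0], "delta_rot": [0, 0, 0], "grip": 1}, {"linear": [0, 0, 0], "delta_rot": [0, 0, 0], "grip": 1}, {"linear": [0, 0, 0], "delta_rot": [0, 0, 0], "grip": 1}, {"linear": [0, 0, 0], "delta_rot": [0, 0, 0], "grip": 1}])

```text
t: 7.02
eef_pos: [0.4645, -0.0391, 0.0207]
orientation: [-0.0, 1.0, 0.001, 0.0]
contact_force: [-0.3, 0.9, 3.9]
opening: 0.0228
gripper_force: 58.5
```

>>> jog_arm(targets=[{"linear": [0, 0, -0.02], "delta_rot": [0, 0, 0], "grip": 1}, {"linear": [0, 0, -0.055], "delta_rot": [0, 0, 0], "grip": 1}, {"linear": [0, 0, -0.06], "delta_rot": [0, 0, 0], "grip": 1}, {"linear": [0.009, 0.066, 0], "delta_rot": [0, 0, 0], "grip": 1}, {"linear": [0.009, 0.066, 0], "delta_rot": [0, 0, 0], "grip": 1}, {"linear": [0.009, 0.066, 0], "delta_rot": [0, 0, 0], "grip": 1}, {"linear": [0, 0, 0], "delta_rot": [0, 0, 0], "grip": 1}, {"linear": [0, 0, 0], "delta_rot": [0, 0, 0], "grip": 1}])

```text
t: 8.02
eef_pos: [0.4842, -0.1875, 0.121]
orientation: [-0.0, 1.0, 0.001, -0.001]
contact_force: [0.1, -0.3, -1.4]
opening: 0.0226
gripper_force: 59.0
```

```bash
python3 - <<'E'
from h import *
s=env.sense();p=s['eef_pos'];print(p)
a=env.grab_frame('top');b=env.grab_frame('scene')
st=[((p[0],p[1],p[2]-.0205),[STAMP[1],STAMP[3]]),((.4845,-.188,.064),[(0,.0835,0,.0875)])]
A=overlay('top',a,st,(350,200,440,290),4.4);B=overlay('scene',b,st,(330,150,430,240),4.4)
n=min(A.shape[0],B.shape[0]);cv2.imwrite('pics/c3.png',np.hstack([A[:n],B[:n,:400]]))
E
```

```text
[ 0.48416676 -0.18751155  0.12099763]
```

View pics/c3.png

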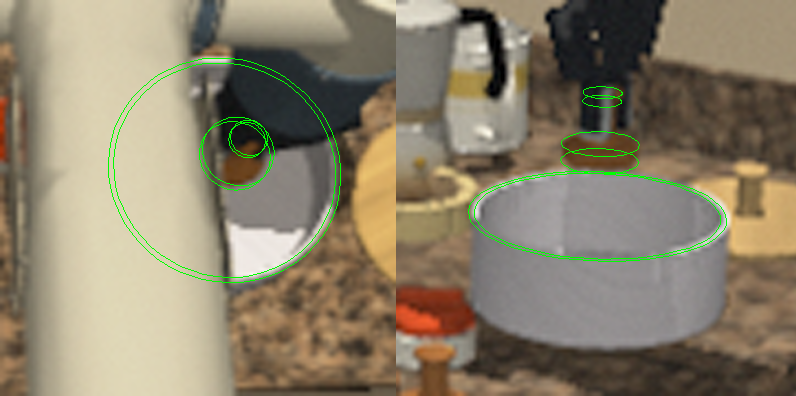

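In the scene view the held stamp matches its forward-kinematics overlay at (600,150), and the tin rim fits too. The top camera is biased by about 2 px, so I trust the scene view. I'll put this stamp in the middle at about (0.483, −0.190).

>>> jog_arm(targets=[{"linear": [-0.0015, 0.003, 0.03], "delta_rot": [0, 0, 0], "grip": 1}, {"linear": [0, 0, 0.05], "delta_rot": [0, 0, 0], "grip": 1}, {"linear": [0, 0, 0.03], "delta_rot": [0, 0, 0], "grip": 1}, {"linear": [0, 0, 0.016], "delta_rot": [0, 0, 0], "grip": 1}, {"linear": [0, 0, 0], "delta_rot": [0, 0, 0], "grip": 1}, {"linear": [0, 0, 0.0], "delta_rot": [0, 0, 0], "grip": 1}])

```text
t: 8.88
eef_pos: [0.4846, -0.1898, 0.0284]
orientation: [0.0, 1.0, 0.001, 0.001]
contact_force: [-0.7, 0.2, -0.8]
opening: 0.0223
gripper_force: 59.0
```

>>> jog_arm(targets=[{"linear": [-0.002, 0, 0.003], "delta_rot": [0, 0, 0], "grip": 1}, {"linear": [0, 0, 0.002], "delta_rot": [0, 0, 0], "grip": 1}, {"linear": [0, 0, 0], "delta_rot": [0, 0, 0], "grip": 1}])

```text
t: 9.25
eef_pos: [0.4831, -0.1899, 0.0248]
orientation: [0.0, 1.0, 0.001, 0.001]
contact_force: [-1.6, 1.8, 5.3]
opening: 0.0225
gripper_force: 59.3
```

>>> jog_arm(targets=[{"linear": [0, 0, 0], "delta_rot": [0, 0, 0], "grip": 0}, {"linear": [0, 0, 0], "delta_rot": [0, 0, 0], "grip": 0}, {"linear": [0, 0, -0.03], "delta_rot": [0, 0, 0], "grip": 0}, {"linear": [0, 0, -0.05], "delta_rot": [0, 0, 0], "grip": 0}, {"linear": [0, 0, -0.06], "delta_rot": [0, 0, 0], "grip": 0}, {"linear": [-0.005, -0.078, 0], "delta_rot": [0, 0, 0], "grip": 0}, {"linear": [-0.005, -0.078, 0], "delta_rot": [0, 0, 0], "grip": 0}, {"linear": [-0.005, -0.078, 0], "delta_rot": [0, 0, 0], "grip": 0}, {"linear": [-0.005, -0.078, 0], "delta_rot": [0, 0, 0], "grip": 0}, {"linear": [0, 0, 0], "delta_rot": [0, 0, 0], "grip": 0}])

```text
t: 10.5
eef_pos: [0.4665, 0.0474, 0.1286]
orientation: [-0.0, 1.0, 0.004, 0.0]
contact_force: [-0.2, -0.8, -0.6]
opening: 0.0427
gripper_force: 0.0
```

```bash
python3 meas.py 2 stamp1 tin_floor; python3 - <<'E'
from h import *
A=overlay('top',cv2.imread('pics/top_2.png'),[((.483,-.19,.004),[STAMP[1],STAMP[3]]),((.483,-.19,.064),[(0,.0835,0,.0875)])],(350,200,440,290),4.4)
B=overlay('scene',cv2.imread('pics/scene_2.png'),[((.483,-.19,.004),[STAMP[3]]),((.483,-.19,.064),[(0,.0835,0,.0875)])],(335,150,425,240),4.4)
cv2.imwrite('pics/c4.png',np.hstack([A,B]))
E
```

```text
10.5 [0.4665 0.0474 0.1286] [-2.0e-04  1.0e+00  3.6e-03  2.0e-04] 0.0427
stamp1 top 0.76 [0.4696 0.0502] 0.164 [325, 239, 11, 17]
stamp1 top 0.61 [ 0.4863 -0.1856] 0.09 [386, 236, 20, 16]
stamp1 scene 0.8 [0.5313 0.034 ] 0.134 [310, 220, 22, 20]
stamp1 scene 0.75 [0.4682 0.0443] 0.159 [328, 230, 20, 16]
stamp1 scene 0.74 [0.5144 0.2041] 0.326 [285, 245, 16, 23]
tin_floor top 0.96 [ 0.4858 -0.184 ] 0.116 [372, 213, 54, 53]
tin_floor scene 0.71 [ 0.4823 -0.1905] 0.07 [348, 187, 57, 41]
```

View pics/c4.png

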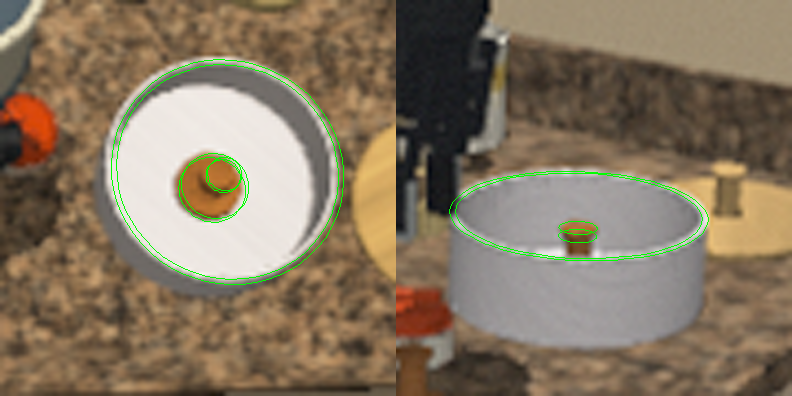

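The middle stamp is standing concentric in the tin: top crop (212,185) inside the rim, and the scene overlay fits. Its known position gives a top-camera bias of about (+3.3, +4.5) mm. Next is stamp B.

>>> jog_arm(targets=[{"linear": [0.0015, 0.0025, 0.04], "delta_rot": [0, 0, 0], "grip": 0}, {"linear": [0, 0, 0.05], "delta_rot": [0, 0, 0], "grip": 0}, {"linear": [0, 0, 0.04], "delta_rot": [0, 0, 0], "grip": 0}, {"linear": [0, 0, 0.014], "delta_rot": [0, 0, 0], "grip": 0}, {"linear": [0, 0, 0], "delta_rot": [0, 0, 0], "grip": 0}, {"linear": [0, 0, 0], "delta_rot": [0, 0, 0], "grip": 0}, {"linear": [0, 0, 0], "delta_rot": [0, 0, 0], "grip": 1}, {"linear": [0, 0, 0], "delta_rot": [0, 0, 0], "grip": 1}, {"linear": [0, 0, 0], "delta_rot": [0, 0, 0], "grip": 1}, {"linear": [0, 0, 0], "delta_rot": [0, 0, 0], "grip": 1}])

```text
t: 12.05
eef_pos: [0.469, 0.0427, 0.0217]
orientation: [-0.0, 1.0, 0.001, 0.001]
contact_force: [-0.7, 1.2, 6.6]
opening: 0.0227
gripper_force: 58.2
```

>>> jog_arm(targets=[{"linear": [0, 0, -0.02], "delta_rot": [0, 0, 0], "grip": 1}, {"linear": [0, 0, -0.055], "delta_rot": [0, 0, 0], "grip": 1}, {"linear": [0, 0, -0.06], "delta_rot": [0, 0, 0], "grip": 1}, {"linear": [-0.014, 0.0775, 0], "delta_rot": [0, 0, 0], "grip": 1}, {"linear": [-0.014, 0.0775, 0], "delta_rot": [0, 0, 0], "grip": 1}, {"linear": [-0.014, 0.0775, 0], "delta_rot": [0, 0, 0], "grip": 1}, {"linear": [-0.014, 0.0775, 0], "delta_rot": [0, 0, 0], "grip": 1}, {"linear": [0, 0, 0], "delta_rot": [0, 0, 0], "grip": 1}, {"linear": [0, 0, 0], "delta_rot": [0, 0, 0], "grip": 1}, {"linear": [0, 0, 0], "delta_rot": [0, 0, 0], "grip": 1}])

```text
t: 13.3
eef_pos: [0.4265, -0.1893, 0.1217]
orientation: [-0.0, 1.0, 0.002, -0.0]
contact_force: [-0.4, 0.5, -0.2]
opening: 0.0223
gripper_force: 58.9
```

```bash
cat > held.py <<'E'
from h import *
import sys
s=env.sense();p=s['eef_pos'];print(p.round(4),round(s['opening'],4));zo=float(sys.argv[1]) if len(sys.argv)>1 else .0207
# held stamp: scene view
env.grab_frame('scene')
for d in env.cut_out('stamp1','scene'):
    ys,xs=np.nonzero(d['region']);g=onplane('scene',xs.mean(),ys.mean(),p[2])
    if np.hypot(*(g[:2]-p[:2]))<.05:
        for k,S in(('all',STAMP),('disc',STAMP[1:2])):
            print(k,round(d['p'],2),iou_fit([('scene',d['region'])],p[0],p[1],S,p[2]-zo))
E
python3 held.py
```

```text
[ 0.4265 -0.1893  0.1217] 0.0223
```

>>> jog_arm(targets=[{"linear": [0, 0, 0.04], "delta_rot": [0, 0, 0], "grip": 1}, {"linear": [0, 0, 0.05], "delta_rot": [0, 0, 0], "grip": 1}, {"linear": [0, 0, 0.028], "delta_rot": [0, 0, 0], "grip": 1}, {"linear": [0, 0, 0.006], "delta_rot": [0, 0, 0], "grip": 1}, {"linear": [0, 0, 0], "delta_rot": [0, 0, 0], "grip": 1}, {"linear": [0, 0, 0], "delta_rot": [0, 0, 0], "grip": 1}, {"linear": [0, 0, 0.004], "delta_rot": [0, 0, 0], "grip": 1}, {"linear": [0, 0, 0], "delta_rot": [0, 0, 0], "grip": 1}])

```text
t: 14.4
eef_pos: [0.4269, -0.1905, 0.0262]
orientation: [0.0, 1.0, 0.001, 0.001]
contact_force: [2.8, -0.5, 0.6]
opening: 0.0224
gripper_force: 59.0
```

>>> jog_arm(targets=[{"linear": [0, 0, 0], "delta_rot": [0, 0, 0], "grip": 0}, {"linear": [0, 0, 0], "delta_rot": [0, 0, 0], "grip": 0}, {"linear": [0, 0, -0.03], "delta_rot": [0, 0, 0], "grip": 0}, {"linear": [0, 0, -0.05], "delta_rot": [0, 0, 0], "grip": 0}, {"linear": [0, 0, -0.06], "delta_rot": [0, 0, 0], "grip": 0}, {"linear": [0.004, -0.075, 0], "delta_rot": [0, 0, 0], "grip": 0}, {"linear": [0.004, -0.075, 0], "delta_rot": [0, 0, 0], "grip": 0}, {"linear": [0.004, -0.075, 0], "delta_rot": [0, 0, 0], "grip": 0}, {"linear": [0.004, -0.075, 0], "delta_rot": [0, 0, 0], "grip": 0}, {"linear": [0.004, -0.075, 0], "delta_rot": [0, 0, 0], "grip": 0}, {"linear": [0.004, -0.075, 0], "delta_rot": [0, 0, 0], "grip": 0}, {"linear": [0.004, -0.07, 0], "delta_rot": [0, 0, 0], "grip": 0}])

```text
t: 15.9
eef_pos: [0.4459, 0.2013, 0.1307]
orientation: [0.0, 1.0, 0.001, -0.0]
contact_force: [1.3, 0.1, 0.4]
opening: 0.0424
gripper_force: 0.0
```

>>> jog_arm(targets=[{"linear": [0, 0, 0], "delta_rot": [0, 0, 0], "grip": 0}, {"linear": [0, 0, 0], "delta_rot": [0, 0, 0], "grip": 0}])

```text
t: 16.15
eef_pos: [0.446, 0.1993, 0.1304]
orientation: [0.001, 1.0, 0.001, -0.001]
contact_force: [0.1, -1.6, -0.1]
opening: 0.0429
gripper_force: 0.0
```

```bash
python3 meas.py 3 stamp1
```

```text
16.15 [0.446  0.1993 0.1304] [ 5.0e-04  1.0e+00  1.2e-03 -6.0e-04] 0.0429
stamp1 top 0.64 [0.4471 0.2056] 0.169 [274, 251, 16, 16]
stamp1 top 0.54 [ 0.4849 -0.187 ] 0.138 [390, 237, 15, 13]
stamp1 top 0.49 [0.5334 0.0408] 0.086 [324, 225, 14, 15]
stamp1 scene 0.8 [0.4471 0.198 ] 0.157 [302, 251, 21, 24]
stamp1 scene 0.53 [0.5305 0.0354] 0.097 [308, 219, 23, 22]
```

>>> jog_arm(targets=[{"linear": [0.001, -0.001, 0.04], "delta_rot": [0, 0, 0], "grip": 0}, {"linear": [0, 0, 0.05], "delta_rot": [0, 0, 0], "grip": 0}, {"linear": [0, 0, 0.04], "delta_rot": [0, 0, 0], "grip": 0}, {"linear": [0, 0, 0.016], "delta_rot": [0, 0, 0], "grip": 0}, {"linear": [0, 0, 0], "delta_rot": [0, 0, 0], "grip": 0}, {"linear": [0, 0, 0], "delta_rot": [0, 0, 0], "grip": 0}, {"linear": [0, 0, 0], "delta_rot": [0, 0, 0], "grip": 1}, {"linear": [0, 0, 0], "delta_rot": [0, 0, 0], "grip": 1}, {"linear": [0, 0, 0], "delta_rot": [0, 0, 0], "grip": 1}, {"linear": [0, 0, 0], "delta_rot": [0, 0, 0], "grip": 1}])

```text
t: 17.6
eef_pos: [0.4483, 0.2012, 0.0225]
orientation: [-0.001, 1.0, 0.001, 0.001]
contact_force: [-1.0, 1.1, 5.2]
opening: 0.0221
gripper_force: 58.4
```

>>> jog_arm(targets=[{"linear": [0, 0, -0.02], "delta_rot": [0, 0, 0], "grip": 1}, {"linear": [0, 0, -0.055], "delta_rot": [0, 0, 0], "grip": 1}, {"linear": [0, 0, -0.06], "delta_rot": [0, 0, 0], "grip": 1}, {"linear": [0.0173, 0.0745, 0], "delta_rot": [0, 0, 0], "grip": 1}, {"linear": [0.0173, 0.0745, 0], "delta_rot": [0, 0, 0], "grip": 1}, {"linear": [0.0173, 0.0745, 0], "delta_rot": [0, 0, 0], "grip": 1}, {"linear": [0.0173, 0.0745, 0], "delta_rot": [0, 0, 0], "grip": 1}, {"linear": [0.0173, 0.0745, 0], "delta_rot": [0, 0, 0], "grip": 1}, {"linear": [0.0173, 0.0745, 0], "delta_rot": [0, 0, 0], "grip": 1}, {"linear": [0.0173, 0.0745, 0], "delta_rot": [0, 0, 0], "grip": 1}, {"linear": [0, 0, 0], "delta_rot": [0, 0, 0], "grip": 1}, {"linear": [0, 0, 0], "delta_rot": [0, 0, 0], "grip": 1}])

```text
t: 19.1
eef_pos: [0.5384, -0.1903, 0.122]
orientation: [-0.0, 1.0, 0.001, -0.001]
contact_force: [-0.2, 0.6, -1.2]
opening: 0.0223
gripper_force: 59.0
```

>>> jog_arm(targets=[{"linear": [0.0005, 0, 0.04], "delta_rot": [0, 0, 0], "grip": 1}, {"linear": [0, 0, 0.05], "delta_rot": [0, 0, 0], "grip": 1}, {"linear": [0, 0, 0.028], "delta_rot": [0, 0, 0], "grip": 1}, {"linear": [0, 0, 0.005], "delta_rot": [0, 0, 0], "grip": 1}, {"linear": [0, 0, 0], "delta_rot": [0, 0, 0], "grip": 1}, {"linear": [0, 0, 0], "delta_rot": [0, 0, 0], "grip": 1}, {"linear": [0, 0, 0.004], "delta_rot": [0, 0, 0], "grip": 1}, {"linear": [0, 0, 0], "delta_rot": [0, 0, 0], "grip": 1}])

```text
t: 20.1
eef_pos: [0.5392, -0.1904, 0.0274]
orientation: [-0.0, 1.0, 0.001, 0.0]
contact_force: [0.2, 0.4, -1.7]
opening: 0.0228
gripper_force: 59.0
```

>>> jog_arm(targets=[{"linear": [0, 0, 0.001], "delta_rot": [0, 0, 0], "grip": 1}, {"linear": [0, 0, 0], "delta_rot": [0, 0, 0], "grip": 0}, {"linear": [0, 0, 0], "delta_rot": [0, 0, 0], "grip": 0}, {"linear": [0, 0, -0.03], "delta_rot": [0, 0, 0], "grip": 0}, {"linear": [0, 0, -0.05], "delta_rot": [0, 0, 0], "grip": 0}, {"linear": [0, 0, -0.06], "delta_rot": [0, 0, 0], "grip": 0}, {"linear": [-0.0025, -0.075, 0], "delta_rot": [0, 0, 0], "grip": 0}, {"linear": [-0.0025, -0.075, 0], "delta_rot": [0, 0, 0], "grip": 0}, {"linear": [-0.0025, -0.075, 0], "delta_rot": [0, 0, 0], "grip": 0}, {"linear": [-0.0025, -0.075, 0], "delta_rot": [0, 0, 0], "grip": 0}])

```text
t: 21.35
eef_pos: [0.5311, 0.0362, 0.1319]
orientation: [-0.0, 1.0, 0.001, 0.0]
contact_force: [0.7, 0.1, -0.9]
opening: 0.0423
gripper_force: 0.0
```

>>> jog_arm(targets=[{"linear": [0, 0, 0], "delta_rot": [0, 0, 0.2222], "grip": 0}, {"linear": [0, 0, 0], "delta_rot": [0, 0, 0.2222], "grip": 0}, {"linear": [0, 0, 0], "delta_rot": [0, 0, 0.2222], "grip": 0}, {"linear": [0, 0, 0], "delta_rot": [0, 0, 0.2222], "grip": 0}, {"linear": [0, 0, 0], "delta_rot": [0, 0, 0.2222], "grip": 0}, {"linear": [0, 0, 0], "delta_rot": [0, 0, 0.2222], "grip": 0}, {"linear": [0, 0, 0], "delta_rot": [0, 0, 0.2222], "grip": 0}, {"linear": [0, 0, 0], "delta_rot": [0, 0, 0.2222], "grip": 0}, {"linear": [0, 0, 0], "delta_rot": [0, 0, 0.2222], "grip": 0}, {"linear": [0, 0, 0], "delta_rot": [0, 0, 0.2222], "grip": 0}, {"linear": [0, 0, 0], "delta_rot": [0, 0, 0.2222], "grip": 0}, {"linear": [0, 0, 0], "delta_rot": [0, 0, 0.2222], "grip": 0}])

```text
t: 22.85
eef_pos: [0.5313, 0.0345, 0.1317]
orientation: [0.0, -0.498, 0.867, -0.0]
contact_force: [0.2, -0.0, 0.1]
opening: 0.0425
gripper_force: 0.0
```

```bash
cat >> h.py <<'E'
def to(tx,ty,tz=None):
    "tool-frame normalised shift to the world target"
    from scipy.spatial.transform import Rotation as Ro
    s=env.sense();w,x,y,z=s['orientation'];R=Ro.from_quat([x,y,z,w]).as_matrix();p=s['eef_pos']
    return (R.T@(np.array([tx,ty,p[2] if tz is None else tz])-p)/.75).round(4)
E
python3 meas.py 4 stamp1; python3 -c "
from h import *
print(env.sense()['joints'].round(2),to(.531,.035,.021))"
```

```text
22.85 [0.5313 0.0345 0.1317] [ 1.000e-04 -4.984e-01  8.669e-01 -0.000e+00] 0.0425
stamp1 top 0.65 [ 0.4317 -0.1824] 0.266 [393, 251, 13, 12]
stamp1 top 0.65 [ 0.5421 -0.1864] 0.05 [389, 218, 15, 17]
stamp1 top 0.63 [0.5296 0.0334] 0.513 [326, 226, 11, 14]
stamp1 top 0.51 [ 0.4772 -0.2089] 0.048 [396, 238, 16, 15]
stamp1 top 0.37 [0.5093 0.2331] 0.849 [273, 235, 13, 8]
stamp1 scene 0.71 [0.5331 0.0315] 0.214 [309, 220, 22, 20]
stamp1 scene 0.6 [ 0.5804 -0.2715] 0.634 [356, 195, 9, 15]
stamp1 scene 0.54 [ 0.523  -0.0415] 0.385 [326, 215, 24, 19]
stamp1 scene 0.51 [0.5126 0.2049] 0.14 [281, 246, 23, 25]
[ 0.36  0.27 -0.13 -0.   -1.17 -0.88] [-0.0003  0.0007  0.1474]
```

```bash
python3 - <<'E'
from h import *
b=np.array([.0033,.0045])
def I(x,y):return ((x+b[0],y+b[1],.004),[STAMP[1],STAMP[3]])
A=overlay('top',cv2.imread('pics/top_4.png'),[I(.483,-.19),I(.427,-.1905),I(.539,-.1904),((.4863,-.185,.064),[(0,.0835,0,.0875)])],(350,200,440,290),4.4)
B=cv2.resize(cv2.imread('pics/scene_4.png')[160:250,335:425],None,fx=4.4,fy=4.4,interpolation=cv2.INTER_CUBIC)
cv2.imwrite('pics/c5.png',np.hstack([A,B]))
E
```

```text
(no output)
```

View pics/c5.png

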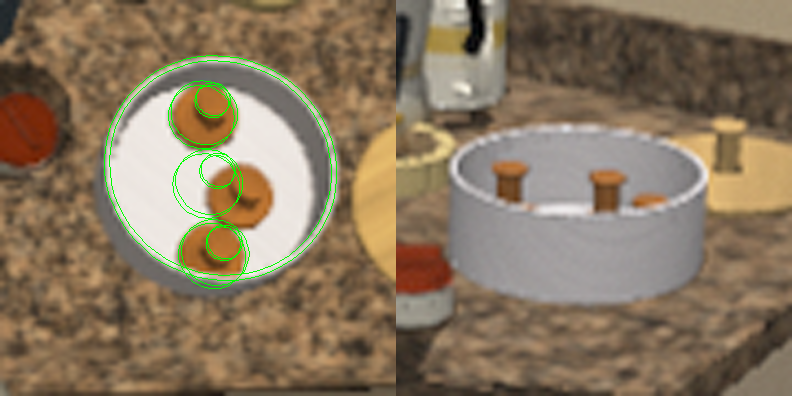

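The picture shows the middle stamp knocked from (207,183) to (240,195), about 25 mm toward −y. It still stands, and the other two are in place. I'll place stamp A first at slot 60°, then mend the middle.

>>> jog_arm(targets=[{"linear": [0, 0.0007, 0.04], "delta_rot": [0, 0, 0], "grip": 0}, {"linear": [0, 0, 0.05], "delta_rot": [0, 0, 0], "grip": 0}, {"linear": [0, 0, 0.04], "delta_rot": [0, 0, 0], "grip": 0}, {"linear": [0, 0, 0.0165], "delta_rot": [0, 0, 0], "grip": 0}, {"linear": [0, 0, 0], "delta_rot": [0, 0, 0], "grip": 0}, {"linear": [0, 0, 0], "delta_rot": [0, 0, 0], "grip": 0}, {"linear": [0, 0, 0], "delta_rot": [0, 0, 0], "grip": 1}, {"linear": [0, 0, 0], "delta_rot": [0, 0, 0], "grip": 1}, {"linear": [0, 0, 0], "delta_rot": [0, 0, 0], "grip": 1}, {"linear": [0, 0, 0], "delta_rot": [0, 0, 0], "grip": 1}])

```text
t: 24.3
eef_pos: [0.5317, 0.035, 0.0231]
orientation: [0.001, -0.501, 0.865, -0.0]
contact_force: [-1.8, 0.6, 5.3]
opening: 0.0225
gripper_force: 58.3
```

```bash
python3 -c "
from h import *
print(to(.511,-.141))"
```

```text
[ 2.173e-01 -9.280e-02 -2.000e-04]
```

>>> jog_arm(targets=[{"linear": [0, 0, -0.02], "delta_rot": [0, 0, 0], "grip": 1}, {"linear": [0, 0, -0.055], "delta_rot": [0, 0, 0], "grip": 1}, {"linear": [0, 0, -0.06], "delta_rot": [0, 0, 0], "grip": 1}, {"linear": [0.0543, -0.0232, 0], "delta_rot": [0, 0, 0], "grip": 1}, {"linear": [0.0543, -0.0232, 0], "delta_rot": [0, 0, 0], "grip": 1}, {"linear": [0.0543, -0.0232, 0], "delta_rot": [0, 0, 0], "grip": 1}, {"linear": [0.0543, -0.0232, 0], "delta_rot": [0, 0, 0], "grip": 1}, {"linear": [0, 0, 0], "delta_rot": [0, 0, 0], "grip": 1}, {"linear": [0, 0, 0], "delta_rot": [0, 0, 0], "grip": 1}])

```text
t: 25.42
eef_pos: [0.5101, -0.1411, 0.1235]
orientation: [0.0, -0.501, 0.866, -0.0]
contact_force: [-0.1, 0.8, -0.9]
opening: 0.0221
gripper_force: 58.8
```

```bash
python3 -c "
from h import *
print(to(.511,-.141,.0275))"
```

```text
[-0.0006 -0.0009  0.128 ]
```

>>> jog_arm(targets=[{"linear": [-0.0006, -0.0009, 0.04], "delta_rot": [0, 0, 0], "grip": 1}, {"linear": [0, 0, 0.05], "delta_rot": [0, 0, 0], "grip": 1}, {"linear": [0, 0, 0.028], "delta_rot": [0, 0, 0], "grip": 1}, {"linear": [0, 0, 0.008], "delta_rot": [0, 0, 0], "grip": 1}, {"linear": [0, 0, 0], "delta_rot": [0, 0, 0], "grip": 1}, {"linear": [0, 0, 0], "delta_rot": [0, 0, 0], "grip": 1}, {"linear": [0, 0, 0.003], "delta_rot": [0, 0, 0], "grip": 1}, {"linear": [0, 0, 0], "delta_rot": [0, 0, 0], "grip": 1}])

```text
t: 26.42
eef_pos: [0.5117, -0.1411, 0.0271]
orientation: [0.001, -0.501, 0.865, -0.001]
contact_force: [-1.9, 1.3, 4.4]
opening: 0.0226
gripper_force: 62.6
```

>>> jog_arm(targets=[{"linear": [0, 0, 0], "delta_rot": [0, 0, 0], "grip": 0}, {"linear": [0, 0, 0], "delta_rot": [0, 0, 0], "grip": 0}, {"linear": [0, 0, -0.03], "delta_rot": [0, 0, 0], "grip": 0}, {"linear": [0, 0, -0.05], "delta_rot": [0, 0, 0], "grip": 0}, {"linear": [0, 0, -0.05], "delta_rot": [0, 0, 0.2222], "grip": 0}, {"linear": [0, 0, 0], "delta_rot": [0, 0, 0.2222], "grip": 0}, {"linear": [0, 0, 0], "delta_rot": [0, 0, 0.2222], "grip": 0}, {"linear": [0, 0, 0], "delta_rot": [0, 0, 0], "grip": 0}])

```text
t: 27.42
eef_pos: [0.511, -0.141, 0.1236]
orientation: [0.0, -0.261, 0.965, 0.0]
contact_force: [0.8, -0.4, -0.3]
opening: 0.043
gripper_force: 0.0
```

```bash
python3 -c "
from h import *
print(env.sense()['eef_pos'],to(.474,-.2134,.028))"
```

```text
[ 0.51095213 -0.14103176  0.12359037] [ 0.0912 -0.0586  0.1274]
```

>>> jog_arm(targets=[{"linear": [0.0456, -0.0293, 0], "delta_rot": [0, 0, 0], "grip": 0}, {"linear": [0.0456, -0.0293, 0], "delta_rot": [0, 0, 0], "grip": 0}, {"linear": [0, 0, 0], "delta_rot": [0, 0, 0], "grip": 0}, {"linear": [0, 0, 0], "delta_rot": [0, 0, 0], "grip": 0}])

```text
t: 27.92
eef_pos: [0.4739, -0.2134, 0.1236]
orientation: [0.0, -0.261, 0.965, 0.0]
contact_force: [1.0, 0.1, -0.0]
opening: 0.0425
gripper_force: 0.0
```

```bash
python3 - <<'E'
from h import *
p=env.sense()['eef_pos'];print(p,to(.474,-.2134,.028))
a=env.grab_frame('top');b=env.grab_frame('scene')
st=[((x,y,.004),[STAMP[3]]) for x,y in((.474,-.2134),(.427,-.1905),(.539,-.1904),(.511,-.141))]
A=overlay('top',a,st,(350,200,440,290),4.4);B=overlay('scene',b,st,(335,160,425,250),4.4)
cv2.imwrite('pics/c6.png',np.hstack([A,B]))
E
```

```text
[ 0.47391148 -0.21340484  0.12355178] [-1.000e-04 -1.000e-04  1.274e-01]
```

View pics/c6.png

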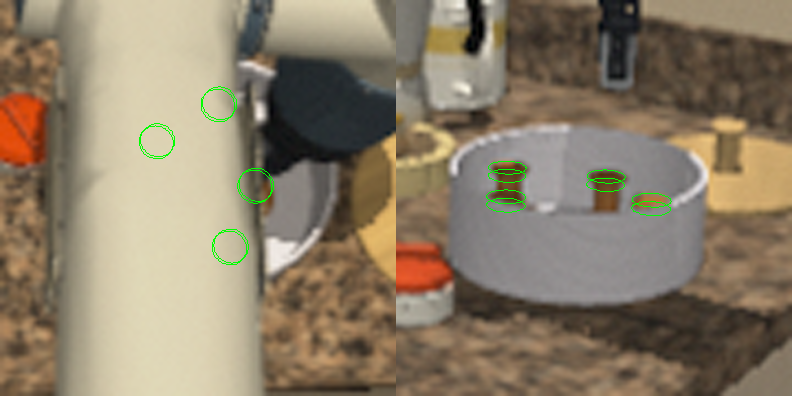

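The caps fit their expected places: the knocked stamp's cap is at (607,178) in the right half, under the gripper at (618,70). I'll regrasp it.

>>> jog_arm(targets=[{"linear": [0, 0, 0.04], "delta_rot": [0, 0, 0], "grip": 0}, {"linear": [0, 0, 0.04], "delta_rot": [0, 0, 0], "grip": 0}, {"linear": [0, 0, 0.03], "delta_rot": [0, 0, 0], "grip": 0}, {"linear": [0, 0, 0.0165], "delta_rot": [0, 0, 0], "grip": 0}, {"linear": [0, 0, 0], "delta_rot": [0, 0, 0], "grip": 0}, {"linear": [0, 0, 0], "delta_rot": [0, 0, 0], "grip": 0}, {"linear": [0, 0, 0], "delta_rot": [0, 0, 0], "grip": 1}, {"linear": [0, 0, 0], "delta_rot": [0, 0, 0], "grip": 1}, {"linear": [0, 0, 0], "delta_rot": [0, 0, 0], "grip": 1}, {"linear": [0, 0, 0], "delta_rot": [0, 0, 0], "grip": 1}])

```text
t: 29.28
eef_pos: [0.4745, -0.2136, 0.0299]
orientation: [0.001, -0.26, 0.966, -0.0]
contact_force: [-1.9, 1.9, 6.0]
opening: 0.0222
gripper_force: 58.3
```

```bash
python3 -c "
from h import *
print(to(.483,-.1897))"
```

```text
[-0.0258  0.0218  0.    ]
```

>>> jog_arm(targets=[{"linear": [0, 0, -0.008], "delta_rot": [0, 0, 0], "grip": 1}, {"linear": [0, 0, -0.014], "delta_rot": [0, 0, 0], "grip": 1}, {"linear": [-0.0129, 0.0109, 0], "delta_rot": [0, 0, 0], "grip": 1}, {"linear": [-0.0129, 0.0109, 0], "delta_rot": [0, 0, 0], "grip": 1}, {"linear": [0, 0, 0], "delta_rot": [0, 0, 0], "grip": 1}, {"linear": [0, 0, 0.01], "delta_rot": [0, 0, 0], "grip": 1}, {"linear": [0, 0, 0.01], "delta_rot": [0, 0, 0], "grip": 1}, {"linear": [0, 0, 0.001], "delta_rot": [0, 0, 0], "grip": 1}, {"linear": [0, 0, 0], "delta_rot": [0, 0, 0], "grip": 1}, {"linear": [0, 0, 0], "delta_rot": [0, 0, 0], "grip": 1}])

```text
t: 30.52
eef_pos: [0.4823, -0.1896, 0.03]
orientation: [0.0, -0.26, 0.966, -0.0]
contact_force: [-3.2, 3.5, 8.3]
opening: 0.0222
gripper_force: 59.3
```

>>> jog_arm(targets=[{"linear": [0, 0, 0], "delta_rot": [0, 0, 0], "grip": 0}, {"linear": [0, 0, 0], "delta_rot": [0, 0, 0], "grip": 0}, {"linear": [0, 0, -0.03], "delta_rot": [0, 0, 0], "grip": 0}, {"linear": [0, 0, -0.05], "delta_rot": [0, 0, 0], "grip": 0}, {"linear": [0, 0, -0.05], "delta_rot": [0, 0, -0.2222], "grip": 0}, {"linear": [0, 0, 0], "delta_rot": [0, 0, -0.2222], "grip": 0}, {"linear": [0, 0, 0], "delta_rot": [0, 0, -0.2222], "grip": 0}])

```text
t: 31.4
eef_pos: [0.4824, -0.1897, 0.1272]
orientation: [0.0, -0.503, 0.864, -0.0]
contact_force: [-0.6, -0.5, -1.0]
opening: 0.0427
gripper_force: 0.0
```

>>> jog_arm(targets=[{"linear": [-0.0681, 0.0325, 0], "delta_rot": [0, 0, 0], "grip": 0}, {"linear": [-0.0681, 0.0325, 0], "delta_rot": [0, 0, 0], "grip": 0}, {"linear": [-0.0681, 0.0325, 0], "delta_rot": [0, 0, 0], "grip": 0}, {"linear": [-0.0681, 0.0325, 0], "delta_rot": [0, 0, 0], "grip": 0}, {"linear": [-0.0681, 0.0325, 0], "delta_rot": [0, 0, 0], "grip": 0}, {"linear": [-0.0681, 0.0325, 0], "delta_rot": [0, 0, 0], "grip": 0}, {"linear": [-0.0681, 0.0325, 0], "delta_rot": [0, 0, 0], "grip": 0}, {"linear": [0, 0, 0], "delta_rot": [0, 0, 0], "grip": 0}, {"linear": [0, 0, 0], "delta_rot": [0, 0, 0], "grip": 0}])

```text
t: 32.52
eef_pos: [0.5122, 0.2052, 0.1265]
orientation: [-0.001, -0.501, 0.865, -0.0]
contact_force: [-0.1, -0.3, -0.7]
opening: 0.0427
gripper_force: 0.0
```

```bash
python3 meas.py 5 stamp1; python3 -c "
from h import *
print(to(.513,.2045,.021))"
```

```text
32.52 [0.5122 0.2052 0.1265] [-6.000e-04 -5.011e-01  8.654e-01 -1.000e-04] 0.0427
stamp1 top 0.67 [ 0.4842 -0.1833] 0.075 [385, 236, 19, 16]
stamp1 top 0.62 [ 0.5141 -0.1342] 0.113 [375, 228, 13, 18]
stamp1 top 0.58 [ 0.4317 -0.1833] 0.305 [393, 248, 13, 14]
stamp1 top 0.52 [0.5113 0.2109] 0.319 [275, 231, 16, 13]
stamp1 top 0.49 [ 0.543  -0.1866] 0.12 [389, 221, 15, 12]
stamp1 scene 0.53 [ 0.5969 -0.2897] 0.8 [354, 195, 9, 11]
[-0.0006 -0.0004  0.1415]
```

>>> jog_arm(targets=[{"linear": [0, 0, 0.04], "delta_rot": [0, 0, 0], "grip": 0}, {"linear": [0, 0, 0.05], "delta_rot": [0, 0, 0], "grip": 0}, {"linear": [0, 0, 0.035], "delta_rot": [0, 0, 0], "grip": 0}, {"linear": [0, 0, 0.0155], "delta_rot": [0, 0, 0], "grip": 0}, {"linear": [0, 0, 0], "delta_rot": [0, 0, 0], "grip": 0}, {"linear": [0, 0, 0], "delta_rot": [0, 0, 0], "grip": 0}, {"linear": [0, 0, 0], "delta_rot": [0, 0, 0], "grip": 1}, {"linear": [0, 0, 0], "delta_rot": [0, 0, 0], "grip": 1}, {"linear": [0, 0, 0], "delta_rot": [0, 0, 0], "grip": 1}, {"linear": [0, 0, 0], "delta_rot": [0, 0, 0], "grip": 1}])

```text
t: 33.98
eef_pos: [0.5131, 0.2059, 0.023]
orientation: [0.001, -0.501, 0.865, -0.0]
contact_force: [-1.8, -0.6, 6.2]
opening: 0.0225
gripper_force: 58.3
```

```bash
python3 -c "
from h import *
print(to(.455,-.2385))"
```

```text
[ 0.5525 -0.2278 -0.0008]
```

>>> jog_arm(targets=[{"linear": [0, 0, -0.02], "delta_rot": [0, 0, 0], "grip": 1}, {"linear": [0, 0, -0.055], "delta_rot": [0, 0, 0], "grip": 1}, {"linear": [0, 0, -0.06], "delta_rot": [0, 0, 0], "grip": 1}, {"linear": [0.0691, -0.0285, 0], "delta_rot": [0, 0, 0], "grip": 1}, {"linear": [0.0691, -0.0285, 0], "delta_rot": [0, 0, 0], "grip": 1}, {"linear": [0.0691, -0.0285, 0], "delta_rot": [0, 0, 0], "grip": 1}, {"linear": [0.0691, -0.0285, 0], "delta_rot": [0, 0, 0], "grip": 1}, {"linear": [0.0691, -0.0285, 0], "delta_rot": [0, 0, 0], "grip": 1}, {"linear": [0.0691, -0.0285, 0], "delta_rot": [0, 0, 0], "grip": 1}, {"linear": [0.0691, -0.0285, 0], "delta_rot": [0, 0, 0], "grip": 1}, {"linear": [0.0691, -0.0285, 0], "delta_rot": [0, 0, 0], "grip": 1}, {"linear": [0, 0, 0], "delta_rot": [0, 0, 0], "grip": 1}])

```text
t: 35.48
eef_pos: [0.4533, -0.2425, 0.1235]
orientation: [-0.0, -0.499, 0.867, -0.0]
contact_force: [0.7, 1.4, -0.8]
opening: 0.022
gripper_force: 58.8
```

>>> jog_arm(targets=[{"linear": [0, 0, 0], "delta_rot": [0, 0, 0], "grip": 1}])

```text
t: 35.6
eef_pos: [0.4541, -0.2393, 0.1233]
orientation: [0.0, -0.501, 0.866, -0.0]
contact_force: [-0.4, 0.6, 0.1]
opening: 0.0225
gripper_force: 58.8
```

```bash
python3 -c "
from h import *
print(to(.455,-.2385,.0275))"
```

```text
[-0.0014 -0.0005  0.1278]
```

>>> jog_arm(targets=[{"linear": [-0.0007, -0.0005, 0.04], "delta_rot": [0, 0, 0], "grip": 1}, {"linear": [0, 0, 0.05], "delta_rot": [0, 0, 0], "grip": 1}, {"linear": [0, 0, 0.028], "delta_rot": [0, 0, 0], "grip": 1}, {"linear": [0, 0, 0.008], "delta_rot": [0, 0, 0], "grip": 1}, {"linear": [0, 0, 0], "delta_rot": [0, 0, 0], "grip": 1}, {"linear": [0, 0, 0], "delta_rot": [0, 0, 0], "grip": 1}, {"linear": [0, 0, 0.003], "delta_rot": [0, 0, 0], "grip": 1}, {"linear": [0, 0, 0], "delta_rot": [0, 0, 0], "grip": 1}])

```text
t: 36.6
eef_pos: [0.4554, -0.2392, 0.027]
orientation: [0.001, -0.501, 0.865, -0.001]
contact_force: [-0.0, -0.2, 4.5]
opening: 0.0227
gripper_force: 59.2
```

>>> jog_arm(targets=[{"linear": [0, 0, 0], "delta_rot": [0, 0, 0], "grip": 0}, {"linear": [0, 0, 0], "delta_rot": [0, 0, 0], "grip": 0}, {"linear": [0, 0, -0.03], "delta_rot": [0, 0, 0], "grip": 0}, {"linear": [0, 0, -0.05], "delta_rot": [0, 0, 0], "grip": 0}, {"linear": [0, 0, -0.07], "delta_rot": [0, 0, 0], "grip": 0}, {"linear": [-0.044, 0.0525, 0], "delta_rot": [0, 0, 0], "grip": 0}, {"linear": [-0.044, 0.0525, 0], "delta_rot": [0, 0, 0], "grip": 0}, {"linear": [-0.044, 0.0525, 0], "delta_rot": [0, 0, 0], "grip": 0}, {"linear": [-0.044, 0.0525, 0], "delta_rot": [0, 0, 0], "grip": 0}, {"linear": [-0.044, 0.0525, 0], "delta_rot": [0, 0, 0], "grip": 0}, {"linear": [-0.044, 0.0525, 0], "delta_rot": [0, 0, 0], "grip": 0}, {"linear": [0, 0, 0], "delta_rot": [0, 0, 0], "grip": 0}])

```text
t: 38.1
eef_pos: [0.3478, 0.053, 0.1389]
orientation: [0.001, -0.504, 0.864, 0.0]
contact_force: [1.2, -0.7, -0.1]
opening: 0.0428
gripper_force: 0.0
```

```bash
python3 meas.py 6 stamp1 board lid; python3 - <<'E'
from h import *
b=np.array([.0033,.0045])
def I(x,y):return ((x+b[0],y+b[1],.004),[STAMP[1],STAMP[3]])
it=[I(.483,-.19),I(.427,-.1905),I(.539,-.1904),I(.511,-.141),I(.455,-.239),((.4863,-.185,.064),[(0,.0835,0,.0875)]),((.4651,-.3755,0),[BOARD[0],BOARD[2]])]
A=overlay('top',cv2.imread('pics/top_6.png'),it,(360,200,490,290),4)
B=overlay('scene',cv2.imread('pics/scene_6.png'),[((.462,-.379,0),[BOARD[0],BOARD[2]])],(335,160,395+50,235),4)
o=np.zeros((600,520,3),np.uint8);o[:360]=A;o[360:600,:440]=B[:240];cv2.imwrite('pics/c7.png',o)
E
```

```text
38.1 [0.3478 0.053  0.1389] [ 6.000e-04 -5.037e-01  8.639e-01  3.000e-04] 0.0428
stamp1 top 0.66 [ 0.5148 -0.1363] 0.078 [373, 228, 15, 17]
stamp1 top 0.59 [ 0.5421 -0.1895] 0.258 [393, 222, 10, 10]
stamp1 top 0.54 [ 0.4871 -0.184 ] 0.25 [387, 238, 16, 10]
stamp1 top 0.52 [ 0.4601 -0.2332] 0.072 [405, 242, 18, 15]
stamp1 scene 0.41 [ 0.508  -0.3417] 0.82 [392, 195, 6, 12]
stamp1 scene 0.4 [ 0.5946 -0.2826] 0.78 [356, 197, 6, 8]
board top 0.66 [ 0.4654 -0.3741] 0.038 [430, 224, 46, 45]
board scene 0.85 [ 0.4595 -0.3845] 0.357 [399, 190, 36, 22]
board scene 0.51 [ 0.4863 -0.183 ] 0.43 [346, 186, 60, 40]
lid top 0.76 [0.4605 0.6357] 0.035 [130, 229, 56, 54]
lid top 0.63 [0.441  0.3797] 0.022 [202, 234, 59, 56]
lid scene 0.84 [0.4389 0.3724] 0.127 [232, 259, 80, 64]
lid scene 0.58 [0.4606 0.6261] 0.114 [132, 309, 102, 74]
```

View pics/c7.png

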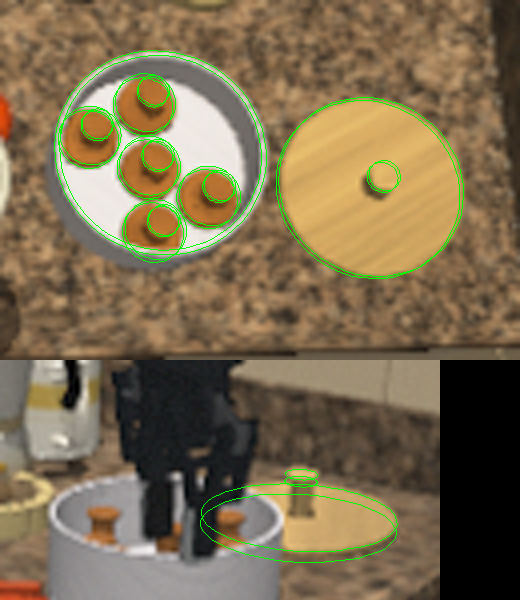

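All five stamps sit in their honeycomb slots, with the overlay rings on them in the top crop. The board at (370,187) fits its estimate of (0.462, −0.379). I'll go for the board.

>>> jog_arm(targets=[{"linear": [0.0529, -0.0525, 0], "delta_rot": [0, 0, 0], "grip": 0}, {"linear": [0.0529, -0.0525, 0], "delta_rot": [0, 0, 0], "grip": 0}, {"linear": [0.0529, -0.0525, 0], "delta_rot": [0, 0, 0], "grip": 0}, {"linear": [0.0529, -0.0525, 0], "delta_rot": [0, 0, 0], "grip": 0}, {"linear": [0.0529, -0.0525, 0], "delta_rot": [0, 0, 0], "grip": 0}, {"linear": [0.0529, -0.0525, 0], "delta_rot": [0, 0, 0], "grip": 0}, {"linear": [0.0529, -0.0525, 0], "delta_rot": [0, 0, 0], "grip": 0}, {"linear": [0.0529, -0.0525, 0], "delta_rot": [0, 0, 0], "grip": 0}, {"linear": [0, 0, 0], "delta_rot": [0, 0, 0], "grip": 0}, {"linear": [0, 0, 0], "delta_rot": [0, 0, 0], "grip": 0}])

```text
t: 39.75
eef_pos: [0.4629, -0.3822, 0.1379]
orientation: [-0.0, -0.5, 0.866, 0.001]
contact_force: [-0.4, 0.5, 0.2]
opening: 0.0424
gripper_force: 0.0
```

```bash
python3 -c "
from h import *
print(to(.462,-.379,.017))"
```

```text
[-0.0031  0.003   0.1612]
```

>>> jog_arm(targets=[{"linear": [-0.0031, 0.003, 0.05], "delta_rot": [0, 0, 0], "grip": 0}, {"linear": [0, 0, 0.05], "delta_rot": [0, 0, 0], "grip": 0}, {"linear": [0, 0, 0.045], "delta_rot": [0, 0, 0], "grip": 0}, {"linear": [0, 0, 0.016], "delta_rot": [0, 0, 0], "grip": 0}, {"linear": [0, 0, 0], "delta_rot": [0, 0, 0], "grip": 0}, {"linear": [0, 0, 0], "delta_rot": [0, 0, 0], "grip": 0}, {"linear": [0, 0, 0], "delta_rot": [0, 0, 0], "grip": 1}, {"linear": [0, 0, 0], "delta_rot": [0, 0, 0], "grip": 1}, {"linear": [0, 0, 0], "delta_rot": [0, 0, 0], "grip": 1}, {"linear": [0, 0, 0], "delta_rot": [0, 0, 0], "grip": 1}], squeeze=90)

```text
t: 41.0
eef_pos: [0.4638, -0.3792, 0.0198]
orientation: [0.001, -0.501, 0.865, -0.001]
contact_force: [-1.2, 1.7, 5.9]
opening: 0.0212
gripper_force: 87.7
```

```bash
python3 -c "
from h import *
print(to(.483,-.1897))"
```

```text
[-0.2318  0.1036 -0.0003]
```

>>> jog_arm(targets=[{"linear": [0, 0, -0.02], "delta_rot": [0, 0, 0], "grip": 1}, {"linear": [0, 0, -0.045], "delta_rot": [0, 0, 0], "grip": 1}, {"linear": [0, 0, -0.05], "delta_rot": [0, 0, 0], "grip": 1}, {"linear": [0, 0, -0.032], "delta_rot": [0, 0, 0], "grip": 1}, {"linear": [-0.0464, 0.0207, 0], "delta_rot": [0, 0, 0], "grip": 1}, {"linear": [-0.0464, 0.0207, 0], "delta_rot": [0, 0, 0], "grip": 1}, {"linear": [-0.0464, 0.0207, 0], "delta_rot": [0, 0, 0], "grip": 1}, {"linear": [-0.0464, 0.0207, 0], "delta_rot": [0, 0, 0], "grip": 1}, {"linear": [-0.0464, 0.0207, 0], "delta_rot": [0, 0, 0], "grip": 1}, {"linear": [0, 0, 0], "delta_rot": [0, 0, 0], "grip": 1}, {"linear": [0, 0, 0], "delta_rot": [0, 0, 0], "grip": 1}])

```text
t: 42.38
eef_pos: [0.4822, -0.1892, 0.1288]
orientation: [0.0, -0.501, 0.865, -0.0]
contact_force: [0.1, -0.4, -2.9]
opening: 0.0218
gripper_force: 88.4
```

```bash
python3 - <<'E'
from h import *
p=env.sense()['eef_pos'];print(p,to(.483,-.1897,.075))
b=env.grab_frame('scene')
B=overlay('scene',b,[((p[0],p[1],p[2]-.0195),[BOARD[0]]),((.483,-.1897,.064),[(0,.0835,0,.0875)])],(325,150,425,240),5)
cv2.imwrite('pics/c8.png',B)
E
```

```text
[ 0.48219904 -0.18917265  0.12876688] [ 0.0001 -0.0012  0.0717]
```

View pics/c8.png

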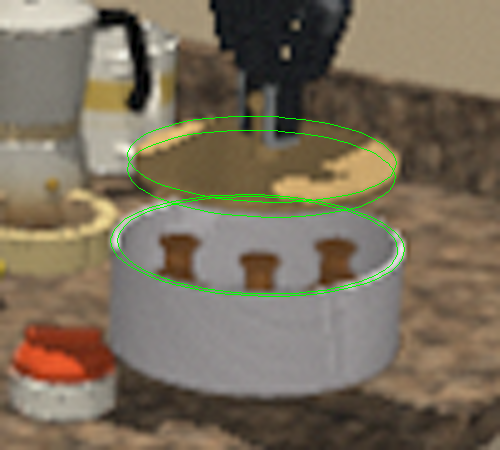

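The board hangs over the tin about centred, with its edges at x=133–398 against the overlay's 128–398. The near edge is tilted slightly up, which will settle on the caps. I'll lower it.

>>> jog_arm(targets=[{"linear": [0, -0.0012, 0.025], "delta_rot": [0, 0, 0], "grip": 1}, {"linear": [0, 0, 0.025], "delta_rot": [0, 0, 0], "grip": 1}, {"linear": [0, 0, 0.015], "delta_rot": [0, 0, 0], "grip": 1}, {"linear": [0, 0, 0], "delta_rot": [0, 0, 0], "grip": 1}, {"linear": [0, 0, 0.004], "delta_rot": [0, 0, 0], "grip": 1}, {"linear": [0, 0, 0], "delta_rot": [0, 0, 0], "grip": 1}])

```text
t: 43.18
eef_pos: [0.4839, -0.1896, 0.0774]
orientation: [0.001, -0.501, 0.865, -0.001]
contact_force: [0.7, 3.7, 2.6]
opening: 0.0211
gripper_force: 88.7
```

>>> jog_arm(targets=[{"linear": [0, 0, 0.002], "delta_rot": [0, 0, 0], "grip": 1}, {"linear": [0, 0, 0.002], "delta_rot": [0, 0, 0], "grip": 1}, {"linear": [0, 0, 0], "delta_rot": [0, 0, 0], "grip": 1}])

```text
t: 43.55
eef_pos: [0.4829, -0.1897, 0.0738]
orientation: [0.0, -0.501, 0.865, -0.0]
contact_force: [-0.4, 1.9, 3.2]
opening: 0.0213
gripper_force: 89.8
```

>>> jog_arm(targets=[{"linear": [0, 0, 0], "delta_rot": [0, 0, 0], "grip": 0}, {"linear": [0, 0, 0], "delta_rot": [0, 0, 0], "grip": 0}, {"linear": [0, 0, -0.03], "delta_rot": [0, 0, 0], "grip": 0}, {"linear": [0, 0, -0.05], "delta_rot": [0, 0, 0], "grip": 0}, {"linear": [0, 0, -0.065], "delta_rot": [0, 0, 0], "grip": 0}])

```text
t: 44.18
eef_pos: [0.482, -0.1895, 0.1823]
orientation: [-0.001, -0.501, 0.866, 0.001]
contact_force: [1.8, 0.1, 0.1]
opening: 0.0424
gripper_force: 0.0
```

>>> jog_arm(targets=[{"linear": [-0.0621, 0.0429, 0], "delta_rot": [0, 0, 0], "grip": 0}, {"linear": [-0.0621, 0.0429, 0], "delta_rot": [0, 0, 0], "grip": 0}, {"linear": [-0.0621, 0.0429, 0], "delta_rot": [0, 0, 0], "grip": 0}, {"linear": [-0.0621, 0.0429, 0], "delta_rot": [0, 0, 0], "grip": 0}, {"linear": [-0.0621, 0.0429, 0], "delta_rot": [0, 0, 0], "grip": 0}, {"linear": [-0.0621, 0.0429, 0], "delta_rot": [0, 0, 0], "grip": 0}, {"linear": [-0.0621, 0.0429, 0], "delta_rot": [0, 0, 0], "grip": 0}, {"linear": [-0.0621, 0.0429, 0], "delta_rot": [0, 0, 0], "grip": 0}, {"linear": [-0.0621, 0.0429, 0], "delta_rot": [0, 0, 0], "grip": 0}, {"linear": [-0.0621, 0.0429, 0], "delta_rot": [0, 0, 0], "grip": 0}, {"linear": [0, 0, 0], "delta_rot": [0, 0, 0], "grip": 0}, {"linear": [0, 0, 0], "delta_rot": [0, 0, 0], "grip": 0}])

```text
t: 45.68
eef_pos: [0.4359, 0.3743, 0.1817]
orientation: [-0.001, -0.501, 0.865, -0.0]
contact_force: [0.1, -0.8, -0.0]
opening: 0.0428
gripper_force: 0.0
```

```bash
python3 - <<'E'
from h import *
p=env.sense()['eef_pos'];print(p,to(.4375,.3745,.0755))
a=env.grab_frame('top');b=env.grab_frame('scene')
A=overlay('top',a,[((.4863,-.185,.064),[(0,.0835,0,.0875)]),((.4863,-.185,.054),BOARD[:1]+BOARD[2:])],(365,200,435,270),5)
B=overlay('scene',b,[((.4375,.3745,0),[LID[3],LID[0]]),((p[0],p[1],p[2]),[(0,.003,0,.003)])],(225,205,325,325),4)
C=overlay('scene',b,[],(335,170,425,240),4)
o=np.zeros((600,760,3),np.uint8);o[:350,:350]=A;o[:480,355:755]=B;o[:0]=0
o[355:355+240,:350]=cv2.resize(C,(350,240));cv2.imwrite('pics/c9.png',o)
E
```

```text
[0.4358548  0.37429162 0.18168926] [-0.0015 -0.0017  0.1416]
```

View pics/c9.png

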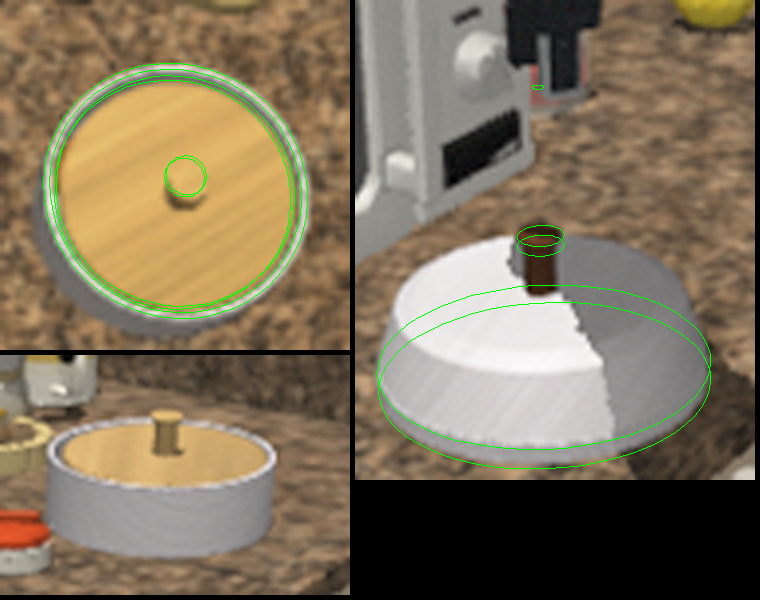

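The board lies flat inside the tin: top-left panel (175,190) concentric, and level in the lower-left panel. In the right panel the silver lid's handle cap at (540,238) coincides with the estimate. I'll grasp the lid.

>>> jog_arm(targets=[{"linear": [-0.0015, -0.0017, 0.05], "delta_rot": [0, 0, 0], "grip": 0}, {"linear": [0, 0, 0.05], "delta_rot": [0, 0, 0], "grip": 0}, {"linear": [0, 0, 0.04], "delta_rot": [0, 0, 0], "grip": 0}, {"linear": [0, 0, 0.0145], "delta_rot": [0, 0, 0], "grip": 0}, {"linear": [0, 0, 0], "delta_rot": [0, 0, 0], "grip": 0}, {"linear": [0, 0, 0], "delta_rot": [0, 0, 0], "grip": 0}, {"linear": [0, 0, 0], "delta_rot": [0, 0, 0], "grip": 1}, {"linear": [0, 0, 0], "delta_rot": [0, 0, 0], "grip": 1}, {"linear": [0, 0, 0], "delta_rot": [0, 0, 0], "grip": 1}, {"linear": [0, 0, 0], "delta_rot": [0, 0, 0], "grip": 1}], squeeze=110)

```text
t: 47.02
eef_pos: [0.4385, 0.3755, 0.0682]
orientation: [0.001, -0.501, 0.865, 0.0]
contact_force: [-1.1, -2.1, 6.1]
opening: 0.0206
gripper_force: 107.3
```

```bash
python3 -c "
from h import *
print(to(.483,-.1897))"
```

```text
[ 0.6241 -0.4264 -0.0011]
```

>>> jog_arm(targets=[{"linear": [0, 0, -0.015], "delta_rot": [0, 0, 0], "grip": 1}, {"linear": [0, 0, -0.035], "delta_rot": [0, 0, 0], "grip": 1}, {"linear": [0, 0, -0.045], "delta_rot": [0, 0, 0], "grip": 1}, {"linear": [0, 0, -0.045], "delta_rot": [0, 0, 0], "grip": 1}, {"linear": [0, 0, -0.045], "delta_rot": [0, 0, 0], "grip": 1}, {"linear": [0, 0, 0], "delta_rot": [0, 0, 0], "grip": 1}])

```text
t: 47.78
eef_pos: [0.4386, 0.3761, 0.2086]
orientation: [0.003, -0.501, 0.865, 0.001]
contact_force: [0.1, 0.7, -3.5]
opening: 0.0208
gripper_force: 107.7
```

>>> jog_arm(targets=[{"linear": [0.052, -0.0355, 0], "delta_rot": [0, 0, 0], "grip": 1}, {"linear": [0.052, -0.0355, 0], "delta_rot": [0, 0, 0], "grip": 1}, {"linear": [0.052, -0.0355, 0], "delta_rot": [0, 0, 0], "grip": 1}, {"linear": [0.052, -0.0355, 0], "delta_rot": [0, 0, 0], "grip": 1}, {"linear": [0.052, -0.0355, 0], "delta_rot": [0, 0, 0], "grip": 1}, {"linear": [0.052, -0.0355, 0], "delta_rot": [0, 0, 0], "grip": 1}, {"linear": [0.052, -0.0355, 0], "delta_rot": [0, 0, 0], "grip": 1}, {"linear": [0.052, -0.0355, 0], "delta_rot": [0, 0, 0], "grip": 1}, {"linear": [0.052, -0.0355, 0], "delta_rot": [0, 0, 0], "grip": 1}, {"linear": [0.052, -0.0355, 0], "delta_rot": [0, 0, 0], "grip": 1}, {"linear": [0.052, -0.0355, 0], "delta_rot": [0, 0, 0], "grip": 1}, {"linear": [0.052, -0.0355, 0], "delta_rot": [0, 0, 0], "grip": 1}])

```text
t: 49.28
eef_pos: [0.4808, -0.1912, 0.2041]
orientation: [-0.0, -0.501, 0.865, 0.001]
contact_force: [1.1, 0.8, -2.9]
opening: 0.0208
gripper_force: 107.8
```

>>> jog_arm(targets=[{"linear": [0, 0, 0], "delta_rot": [0, 0, 0], "grip": 1}, {"linear": [0, 0, 0], "delta_rot": [0, 0, 0], "grip": 1}])

```text
t: 49.52
eef_pos: [0.4809, -0.1897, 0.2042]
orientation: [-0.001, -0.501, 0.866, 0.001]
contact_force: [0.3, 0.5, -2.4]
opening: 0.0208
gripper_force: 107.9
```

```bash
python3 - <<'E'
from h import *
p=env.sense()['eef_pos'];print(p,to(.483,-.1897,.138))
b=env.grab_frame('scene')
B=overlay('scene',b,[((p[0],p[1],p[2]-.0675),[LID[0]]),((.483,-.1897,.064),[(0,.0835,0,.0875)])],(325,120,435,240),5)
cv2.imwrite('pics/c10.png',B)
E
```

```text
[ 0.48093505 -0.18973882  0.20415682] [-0.0014 -0.0025  0.0882]
```

View pics/c10.png

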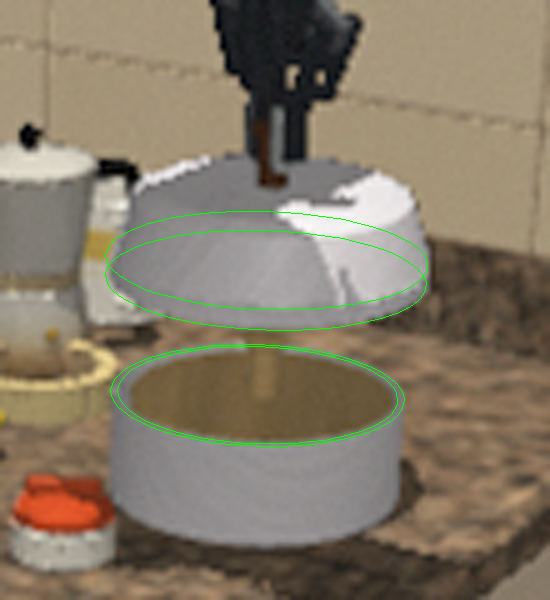

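The lid is level and centred to within 1–2 mm, with its edges at x=107–431 against the overlay's 106–428. I'll lower it.

>>> jog_arm(targets=[{"linear": [-0.0014, -0.0022, 0.03], "delta_rot": [0, 0, 0], "grip": 1}, {"linear": [0, 0, 0.03], "delta_rot": [0, 0, 0], "grip": 1}, {"linear": [0, 0, 0.022], "delta_rot": [0, 0, 0], "grip": 1}, {"linear": [0, 0, 0.004], "delta_rot": [0, 0, 0], "grip": 1}, {"linear": [0, 0, 0], "delta_rot": [0, 0, 0], "grip": 1}, {"linear": [0, 0, 0], "delta_rot": [0, 0, 0], "grip": 1}])

```text
t: 50.32
eef_pos: [0.4841, -0.1898, 0.1415]
orientation: [0.001, -0.501, 0.865, -0.001]
contact_force: [0.0, 0.7, -1.9]
opening: 0.0207
gripper_force: 107.9
```

```bash
python3 - <<'E'
from h import *
p=env.sense()['eef_pos'];print(p,to(.483,-.1897,.120))
b=env.grab_frame('scene')
B=overlay('scene',b,[((p[0],p[1],p[2]-.0675),[LID[0]])],(330,140,430,240),6)
cv2.imwrite('pics/c11.png',B)
E
```

```text
[ 0.4841292  -0.18977013  0.14150763] [0.0007 0.0014 0.0287]
```

View pics/c11.png

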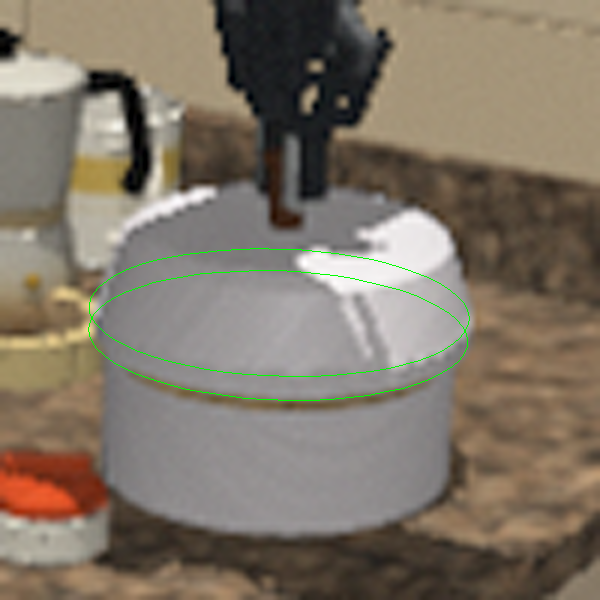

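The lid is concentric just above the rim; its edge at (290,400) matches the overlay. I'll lower it onto the rim.

>>> jog_arm(targets=[{"linear": [0.0005, 0.001, 0.006], "delta_rot": [0, 0, 0], "grip": 1}, {"linear": [0, 0, 0.006], "delta_rot": [0, 0, 0], "grip": 1}, {"linear": [0, 0, 0.005], "delta_rot": [0, 0, 0], "grip": 1}, {"linear": [0, 0, 0.004], "delta_rot": [0, 0, 0], "grip": 1}, {"linear": [0, 0, 0], "delta_rot": [0, 0, 0], "grip": 1}, {"linear": [0, 0, 0], "delta_rot": [0, 0, 0], "grip": 1}])

```text
t: 51.12
eef_pos: [0.4828, -0.1899, 0.1249]
orientation: [0.0, -0.501, 0.865, -0.0]
contact_force: [0.2, 0.1, -2.9]
opening: 0.0207
gripper_force: 107.9
```

>>> jog_arm(targets=[{"linear": [0, 0, 0.003], "delta_rot": [0, 0, 0], "grip": 1}, {"linear": [0, 0, 0.003], "delta_rot": [0, 0, 0], "grip": 1}, {"linear": [0, 0, 0], "delta_rot": [0, 0, 0], "grip": 1}, {"linear": [0, 0, 0.001], "delta_rot": [0, 0, 0], "grip": 1}, {"linear": [0, 0, 0], "delta_rot": [0, 0, 0], "grip": 1}])

```text
t: 51.75
eef_pos: [0.4827, -0.19, 0.1203]
orientation: [0.0, -0.501, 0.865, -0.0]
contact_force: [-4.1, 1.6, 6.0]
opening: 0.0203
gripper_force: 108.6
```

>>> jog_arm(targets=[{"linear": [0, 0, 0], "delta_rot": [0, 0, 0], "grip": 0}, {"linear": [0, 0, 0], "delta_rot": [0, 0, 0], "grip": 0}, {"linear": [0, 0, -0.03], "delta_rot": [0, 0, 0], "grip": 0}, {"linear": [0, 0, -0.05], "delta_rot": [0, 0, 0], "grip": 0}, {"linear": [0, 0, -0.05], "delta_rot": [0, 0, 0], "grip": 0}, {"linear": [-0.06, 0.05, 0], "delta_rot": [0, 0, 0], "grip": 0}, {"linear": [-0.06, 0.05, 0], "delta_rot": [0, 0, 0], "grip": 0}, {"linear": [-0.06, 0.05, 0], "delta_rot": [0, 0, 0], "grip": 0}, {"linear": [-0.06, 0.05, 0], "delta_rot": [0, 0, 0], "grip": 0}, {"linear": [-0.03, 0.03, 0], "delta_rot": [0, 0, 0], "grip": 0}, {"linear": [0, 0, 0], "delta_rot": [0, 0, 0], "grip": 0}, {"linear": [0, 0, 0], "delta_rot": [0, 0, 0], "grip": 0}])

```text
t: 53.25
eef_pos: [0.4341, 0.0714, 0.217]
orientation: [-0.0, -0.501, 0.865, -0.0]
contact_force: [0.1, -0.4, 0.2]
opening: 0.0427
gripper_force: 0.0
```

```bash
python3 - <<'E'
from h import *
a=env.grab_frame('top');b=env.grab_frame('scene')
A=overlay('top',a,[((.4863,-.185,.052),[LID[0],LID[3]])],(360,200,440,280),5)
B=overlay('scene',b,[((.483,-.1897,.052),[LID[0],LID[3]])],(330,165,410,245),5)
C=overlay('top',a,[],(260,215,370,290),5)
o=np.zeros((600,800,3),np.uint8);o[:400,:400]=A;o[:400,400:]=B;o[400:,:400]=cv2.resize(C,(400,273))[:200];o[400:,400:]=cv2.resize(b[200:300,270:470],(400,200));cv2.imwrite('pics/c12.png',o)
E
```

```text
(no output)
```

View pics/c12.png

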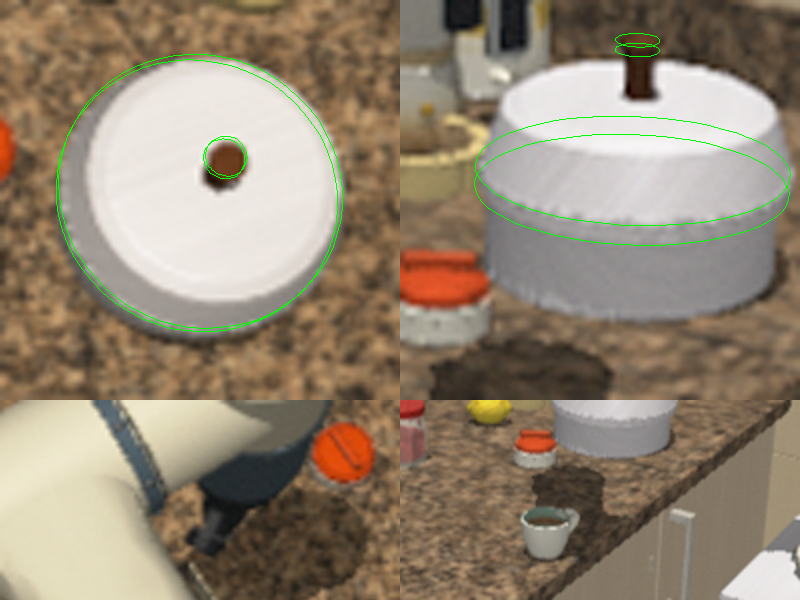

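The lid sits level and fully down: in both views the skirt and handle coincide with the seated model. The cup at (545,535) and the timer at (535,447) are standing, and no stamp is left outside. I'm handing in.

```bash
python3 -c "
from workcell import env
print(env.close_job())"
```

```text
the job is handed in; nothing more can be done
None
```

The job is handed in at about 53 s of the 210 s allowed: all five stamps stand honeycomb fashion in the tin, with the board flat on them and the silver lid fully down on the rim. One stamp was knocked aside partway and put back. The cup and timer were still standing, though I did not measure whether they had shifted; no verdict was shown.

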